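# Tip the whetstone out of the finds scoop into the sorting tray

### The job

Lift the metal scoop by its upright back grip out of the gap between the two cartons and stand it level in the middle of the cork mat with the stone still in it, then let go and take it afresh by its two side walls. Carry it to the orange tray, tip it open end down to about 60 degrees with the lip low inside the tray, hold that angle for a second so that the stone slides out, then bring it level and set it back down in the middle of the mat. Do not touch the stone with the gripper, never upend the scoop, and leave the other things on the table where they are.

Things in the scene. Friction and masses are not known exactly. Their poses are not given: they have to be found in the camera images.
- scoop: Bright aluminium channel, 170 mm long (x), 56 wide outside (y), floor and walls 4 mm, about 0.16 kg. Origin: centre of underside, z up. The -x end is open, no wall: the stone leaves there. Side walls 45 mm high, but 30 mm high for x = -85 to -45 mm. At x = +75 to +85 mm a back wall with the upright grip: a plate 10 mm thick (x), 40 wide (y), its top 86 mm above the underside.
- scoop_lip (a point): Middle of the open end's floor edge, at (-85, 0, 2) mm in the scoop's frame; same axes as the scoop
- scoop_grip (a point): Point in the upright back grip plate, at (80, 0, 70) mm in the scoop's frame, 16 mm below the plate's top edge; same axes as the scoop
- stone: Grey whetstone with blunt ends, 86 mm long (x), 34 mm wide (y), 22 mm thick (z), about 0.12 kg, loose on the scoop's floor at the start, lying along the scoop. Origin: centre of its underside as it starts
- bay: Two fixed cardboard cartons standing side by side, each 210 mm long (x), 64 mm wide (y) and 92 mm tall, with an 80 mm wide gap between them along x in which the scoop stands on the table at the start. Origin: on the table, in the middle of the gap. There is no room for fingers between the scoop's side walls and the cartons
- mat: Fixed cork mat, 210 mm (x) x 150 mm (y), 4 mm thick, flat on the table. Origin: centre of its underside, at table height; its top is at z = 4 mm
- tray: Fixed orange plastic tray, open on top, outside 270 mm (x) x 210 mm (y) x 55 mm tall, walls 6 mm, floor about 6 mm. Origin: centre of its underside
- sherd_a: Bystander, not to be moved: dark sherd, about 95 mm, 10 mm thick, lying flat on the robot's side of the mat. Origin: centre of its underside
- sherd_b: Bystander, not to be moved: dark sherd, about 80 mm, lying flat on the robot's side of the mat. Origin: centre of its underside
- sherd_c: Bystander, not to be moved: dark sherd, about 100 mm, lying flat beyond the mat. Origin: centre of its underside
- brush: Bystander, not to be moved: small hand brush lying beyond the mat. Origin: centre of its underside; its x runs along it
There are look-alikes about, which are no part of the job. Of the things that look like the stone, take the one that is nearest to the robot's base at the start.

How it is judged:
By the outcome, as a careful person would: the job done as asked, in the order asked, and still so for the second after the job is handed in, with the robot touching nothing.
It also fails if it takes over 72 s, if anything falls off the work surface, if the arm or the gripper's body presses on something with over 40 N, if the wrist force passes 120 N, or if a joint passes its speed limit or range.

### The arm

A 6-joint arm with a two-finger parallel gripper is mounted at the origin on the work surface. World frame = base frame: x ahead of the robot, y to its left, z up, the work surface at z = 0. Lengths are in m, angles in rad, forces in N, time in s.
With the tool pointing down it reaches from about 0.375 to 0.9 m from the base axis. Payload 3.1 kg.
Tool frame: the origin (TCP) lies at the very end of the fingers, on their centre line; the grasp point (between the pads) lies 19 mm behind it (ctrl.pinch_z is the z of the grasp point in the tool frame, in m); z points along the fingers, y is the line along which they close (so a half turn about z gives the same grasp; the last joint's range is limited). The gripper opens to 85 mm and grips with 20 to 120 N. Pads are 22 mm wide; open, the fingers measure 114 mm over their backs; the gripper's body (76 mm by 85 mm) begins 54 mm behind the grasp point. The pads swing forward as they close: fully open they stand 13 mm farther back than shut.
Start: joints at [0.934, 0.527, 1.433, -0, 1.181, -0.178], TCP at [0.276, 0.561, 0.231] pointing down, gripper open.
Joint ranges: [-3.08, 3.08], [-0.75, 2.2], [0.22, 2.44], [-1.43, 4.57], [0, 2.65], [-2.85, 2.85]. Speed limits (rad/s): [2.79, 2.79, 3.14, 3.14, 3.14, 3.14].

### API

Orientations are given as a 3x3 rotation matrix whose columns are the frame's x, y, z axes.
In Python, from rig import ctrl, read_camera, finder gives the robot as it stands. The module is installed in compiled form; this text tells all that it offers.
- The arm moves only by the shell command python3 -m crank 'ROWS' [FORCE]. ROWS is JSON, a list of rows, each an object of numbers: "claw": the finger opening in mm, from 0 to 85.4; "x", "y", "z": the shift along the tool's x, y, z in mm; "rx", "ry", "rz": the turn, a rotation vector about the tool's x, y, z in rad. A call has exactly 5 rows; each row shifts and turns the commanded pose from where the row before left it, along the tool's axes as they then stand; what a row does not reach is not made up. A row lasts 1/12 s, in which the tool goes at most 41.7 mm and 7.16 degrees, less where a joint would pass 70% of its speed; a pose out of reach is approached as far as the arm can. A call is refused whole if a number of a shift passes 41.7 or a number of a turn 0.125, either way. A call with a gripper value outside its range is refused whole. The fingers move at their own pace and stop on an object; FORCE is the grip in N (left out, the last holds). Time passes only in rows, so rows that do not move let the fingers close, or fill a call up. It gives the time, the measured TCP pose, the force, the opening and the grip force at its end, in the units of the state.
- ctrl.observe(): the state, without advancing time (a new reading comes with each control period).
- read_camera(name): name is "side" or "top" or "wrist"; returns a dict with "frame" (480x640x3 uint8, red, green, blue), "fx", "fy", "cx", "cy" (pixels), "k1" (the pictures are not rectified: a ray, as slopes to the right and down, at radius r is drawn at 1 + k1 r^2 times it, then the intrinsics apply), "xyz" and "rotation" of the camera in the world. Camera axes: x right, y down, z forward; pixel columns grow to the right and rows downward; lengths in m; the calibration is good to about 2 mm. A picture is of the moment at which its call begins. There is no depth.
- ctrl.job_done(): hands the job in; it is judged then, once.
Trained networks look in the newest picture that a camera, given by its name, has taken for a name from the list of things; names that differ only in an ending like _2 or _b are one class to them, and where a whole thing is asked for, a point or a joint stands for the part that bears it (a point fixed in the world has none). Each returns a list of dicts, best first, with "score" (0 to 1); they miss things now and then, are a little off and sometimes report something else, mostly with a low value. They report only what shows in the picture. A call takes as long as a camera call. They do not tell look-alikes from the thing itself.
- finder.look_for(thing, camera): "uv" ([column, row] in pixels, amid what is visible of it).
- finder.silhouettes(thing, camera): "mask" (480x640 bool, what is visible of it) and "uv" ([column, row] in pixels, amid what is visible of it).
The state is a dict: "time_s": time; "qpos": joint angles; "joint_vel": joint speeds; "joint_efforts": joint torques, N m; "ee_pos": TCP position; "eef_rot": TCP orientation; "ft_force": force on the tool from outside, world axes, zero at the start; "moment": the same for the moment, N m; "width": opening from 0.0 (shut) to 1.0 (fully open); "grasp_force": force on a finger pad.
Only numpy, scipy, OpenCV 4.12 (cv2) and the standard library are available. Lean on these libraries where they do the work, as an engineer would, in place of code of your own. Each camera call takes 0.05 s, during which the arm holds its last target. There are 200 camera calls.

## Working session

There is one attempt and no reset: what is moved stays moved. The work goes in short steps, Python scripts to look and compute and a shell command to move; the robot and the scene stay as the last step left them, time stands still between calls to the robot, and variables do not carry over. Pictures are saved under pics/ and viewed, at most 10 in all, crops included, and the job is handed in when it is done.

```bash
mkdir -p pics
cat > h.py <<'E'
import numpy as np, cv2
from rig import ctrl, read_camera, finder
def ray(c,uv):
    d=np.array([(uv[0]-c['cx'])/c['fx'],(uv[1]-c['cy'])/c['fy']]);s=d.copy()
    for _ in range(20): s=d/(1+c['k1']*(s@s))
    return np.array(c['xyz']),np.array(c['rotation'])@np.r_[s,1]
def at(c,uv,z):
    o,d=ray(c,uv);return o+d*(z-o[2])/d[2]
def proj(c,p):
    q=np.array(c['rotation']).T@(np.array(p)-c['xyz']);s=q[:2]/q[2];s=s*(1+c['k1']*(s@s))
    return np.array([s[0]*c['fx']+c['cx'],s[1]*c['fy']+c['cy']])
def save(c,n): cv2.imwrite('pics/'+n,c['frame'][:,:,::-1])
E
python3 - <<'E'
from h import *
np.set_printoptions(precision=3,suppress=True)
s=ctrl.observe();print(s['ee_pos'],s['eef_rot'],s['time_s'],ctrl.pinch_z)
C={}
for n in ('top','side'):
    c=read_camera(n);C[n]=c;save(c,n+'0.png');print(n,c['xyz'],c['fx'],c['k1'],np.array(c['rotation']).round(3).tolist())
    for t in ('scoop','scoop_grip','scoop_lip','stone','bay','mat','tray','sherd_a','brush'):
        print(t,[(np.round(r['uv'],1).tolist(),round(r['score'],2),at(c,r['uv'],0.0)[:2].round(3).tolist()) for r in finder.look_for(t,n)])
E
```

```text
[0.276 0.56  0.23 ] [[-0.897  0.442 -0.001]
 [ 0.442  0.897 -0.002]
 [ 0.    -0.002 -1.   ]] 0.0 -0.0187
top [ 0.269 -0.165  1.429] 569.4807777294625 -0.13485353767750202 [[0.046, -0.975, 0.217], [-0.999, -0.045, 0.008], [0.002, -0.217, -0.976]]
scoop [([366.9, 236.4], 0.94, [0.604, -0.287])]
scoop_grip [([372.4, 234.8], 0.94, [0.609, -0.301]), ([299.1, 175.9], 0.43, [0.76, -0.104])]
scoop_lip [([372.8, 237.6], 0.7, [0.601, -0.302])]
stone [([365.6, 258.4], 0.88, [0.546, -0.285]), ([448.3, 284.9], 0.8, [0.487, -0.498]), ([518.2, 337.9], 0.68, [0.358, -0.679]), ([297.8, 175.5], 0.65, [0.761, -0.1]), ([442.8, 229.4], 0.64, [0.632, -0.484])]
bay [([386.7, 242.9], 0.84, [0.589, -0.338]), ([131.1, 248.5], 0.22, [0.544, 0.323])]
mat [([261.3, 243.5], 0.59, [0.573, -0.016]), ([387.2, 242.1], 0.3, [0.591, -0.34])]
tray [([131.8, 248.8], 0.69, [0.543, 0.321])]
sherd_a [([288.0, 312.1], 0.82, [0.4, -0.094]), ([221.4, 175.9], 0.7, [0.751, 0.102]), ([203.0, 308.4], 0.63, [0.399, 0.121])]
brush [([297.0, 174.2], 0.8, [0.764, -0.098])]
side [ 0.405 -0.925  1.002] 445.32623356706927 0.01755594346272246 [[0.976, -0.175, 0.129], [-0.217, -0.755, 0.619], [-0.011, -0.632, -0.775]]
scoop [([337.9, 275.1], 0.68, [0.595, -0.252])]
scoop_grip [([341.6, 273.4], 0.81, [0.606, -0.249])]
scoop_lip [([338.9, 271.6], 0.58, [0.601, -0.241]), ([319.3, 280.1], 0.21, [0.542, -0.257])]
stone [([373.9, 337.7], 0.65, [0.636, -0.454]), ([274.4, 452.1], 0.63, [0.357, -0.658]), ([318.6, 282.7], 0.6, [0.538, -0.265]), ([311.9, 357.3], 0.55, [0.477, -0.47])]
bay [([339.3, 283.2], 0.76, [0.592, -0.279]), ([338.3, 271.7], 0.21, [0.599, -0.241])]
mat [([312.0, 213.7], 0.96, [0.573, -0.013])]
tray [([281.5, 145.2], 0.92, [0.537, 0.333])]
sherd_a [([358.0, 179.2], 0.86, [0.752, 0.103]), ([260.1, 239.0], 0.79, [0.405, -0.077]), ([246.8, 192.5], 0.57, [0.39, 0.124])]
brush [([377.8, 222.2], 0.77, [0.759, -0.092]), ([340.4, 273.8], 0.58, [0.603, -0.249])]
```

View pics/top0.png

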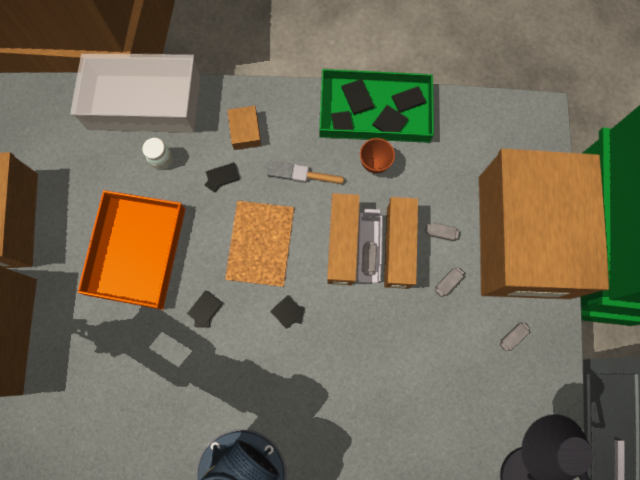

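Run:
```python
from h import *
a=cv2.imread('pics/top0.png')[160:320,280:480];b=cv2.imread('pics/side0.png')[200:360,250:450]
cv2.imwrite('pics/crop0.png',np.hstack([cv2.resize(a,(400,320),interpolation=2),cv2.resize(b,(400,320),interpolation=2)]))
```

```text
(no output)
```

View pics/crop0.png

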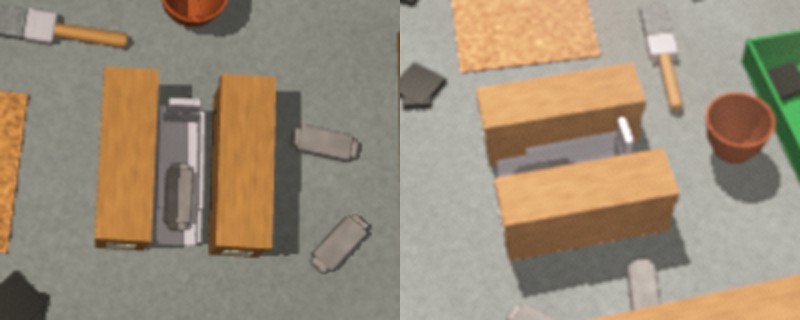

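The picture shows four lookalike stones in the top view: (366,258) in the scoop, (443,229), (448,285) and (516,337). The one at (366,258) is about 0.61 m from the base, making it the nearest, and the crop confirms it lies in the channel between the cartons. The scoop's grip plate is at the far end, around (372,211), and the open end faces the robot.

```bash
cat >> h.py <<'E'
from scipy.spatial.transform import Rotation as R
np.set_printoptions(precision=3,suppress=True)
def down(h): # tool down with tool-y heading h (deg)
    h=np.radians(h);y=np.array([np.cos(h),np.sin(h),0]);z=np.array([0,0,-1.]);return np.c_[np.cross(y,z),y,z]
def delta(p,Rt):
    s=ctrl.observe();A=np.array(s['eef_rot']);d=A.T@(np.array(p)-s['ee_pos'])*1000
    r=R.from_matrix(A.T@Rt).as_rotvec();d2=np.array(Rt).T@(np.array(p)-s['ee_pos'])*1000
    print('now',np.array(s['ee_pos']),'q',np.array(s['qpos']),'t',s['time_s'],'w',s['width'],'shift in current axes mm',d.round(1),'| after turn',d2.round(1),'turn',r.round(3))
E
python3 - <<'E'
from h import *
T=read_camera('top');S=read_camera('side')
f=lambda u,v:(280+u/2,160+v/2)
for n,q in (('L',[(105,68),(158,70),(150,245),(97,243)]),('R',[(221,75),(275,77),(273,253),(213,249)])):
    P=np.array([at(T,f(*a),.092)[:2] for a in q]);print(n,P.tolist(),P.mean(0))
print('plate',at(T,f(184,103),.086),at(S,(250+225/2,200+65),.086))
P=np.array([at(T,f(*a),.086)[:2] for a in ((168,103),(200,103))]);print(P)
for n,z in (('mat',.004),('tray',.055),('scoop',.045),('stone',.026)):
    for c,cn in ((T,'top'),(S,'side')):
        m=finder.silhouettes(n,cn)
        if not m: continue
        k=m[0]['mask'].astype(np.uint8);ct=max(cv2.findContours(k,0,2)[0],key=cv2.contourArea)
        w=np.array([at(c,p,z)[:2] for p in ct[:,0].astype(float)],np.float32)
        r=cv2.minAreaRect(w*1000);print(n,cn,m[0]['uv'],r)
down_=down(-3)
E
```

```text
L [[0.6851736817846845, -0.19177390827019372], [0.6857080867446084, -0.2568664114156668], [0.4689203541419996, -0.25360671244407185], [0.46847898239870667, -0.19072412259994392]] [ 0.577 -0.223]
R [[0.6830746740306777, -0.3344920867468716], [0.6838290003957144, -0.40127232534858703], [0.46570043735890754, -0.400306129768725], [0.46742941555163126, -0.3285824545577714]] [ 0.575 -0.366]
plate [ 0.647 -0.29   0.086] [ 0.647 -0.294  0.086]
[[ 0.646 -0.271]
 [ 0.648 -0.31 ]]
mat top [259.2, 242.8] ((575.8499145507812, -12.185401916503906), (151.08326721191406, 214.87954711914062), 86.39773559570312)
mat side [313.0, 213.5] ((570.1947631835938, -13.581687927246094), (150.68653869628906, 209.5172576904297), 85.249755859375)
tray top [131.3, 246.1] ((534.5777587890625, 303.3526306152344), (227.38150024414062, 274.5347900390625), 83.0912857055664)
tray side [281.7, 145.5] ((531.1759033203125, 277.3267822265625), (269.8830261230469, 268.639404296875), 83.17491149902344)
scoop top [368.8, 232.6] ((572.9818115234375, -289.0699462890625), (188.1421356201172, 59.39209747314453), 0.20587576925754547)
scoop side [339.8, 277.3] ((573.0189819335938, -285.5760803222656), (185.7579803466797, 55.17628860473633), 8.766958236694336)
stone top [515.2, 334.6] ((361.7274169921875, -658.6261596679688), (36.784523010253906, 84.30293273925781), 44.22368240356445)
stone side [277.0, 452.5] ((360.985595703125, -668.4428100585938), (36.28418731689453, 84.44821166992188), 41.485294342041016)
```

```bash
for i in 1 2; do python3 -m crank '[{"rz":0.111,"claw":50},{"rz":0.111,"claw":50},{"rz":0.111,"claw":50},{"rz":0.111,"claw":50},{"rz":0.111,"claw":50}]' 80 >/dev/null; done
for i in 1 2 3 4 5; do python3 -m crank '[{"x":-32,"y":13},{"x":-32,"y":13},{"x":-32,"y":13},{"x":-32,"y":13},{"x":-32,"y":13}]' ; done | tail -2
python3 - <<'E'
from h import *
delta([.647,-.291,.051],down(0))
c=read_camera('wrist');save(c,'w1.png')
print(c['xyz'])
for n in('scoop_grip','scoop_lip','stone'):print(n,[(r['uv'],r['score'],at(c,r['uv'],.08)) for r in finder.look_for(n,'wrist')])
E
```

```text
now [0.276 0.561 0.231] q [ 0.934  0.527  1.433 -0.     1.181 -0.178] t 1.5 w 0.9976353470346853 shift in current axes mm [-709.  -600.   180.3] | after turn [-851.6  370.8  180.3] turn [ 0.    -0.     1.113]
[0.212 0.592 0.372]
scoop_grip []
scoop_lip []
stone []validation failed for argument at $[0]...
validation failed for argument at $[0]...
validation failed for argument at $[0]...
validation failed for argument at $[0]...
validation failed for argument at $[0]...
validation failed for argument at $[0]...
validation failed for argument at $[0]...
```

View pics/w1.png

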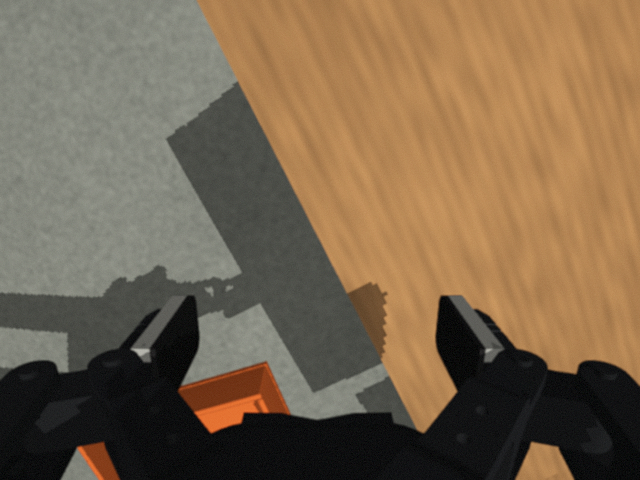

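The arm did not move: the wrist view still shows the left side of the table, with the tray corner at (260,370). The rows probably need all seven keys.

```bash
python3 -m crank '[{"claw":50,"x":0,"y":0,"z":0,"rx":0,"ry":0,"rz":0.111},{"claw":50,"x":0,"y":0,"z":0,"rx":0,"ry":0,"rz":0.111},{"claw":50,"x":0,"y":0,"z":0,"rx":0,"ry":0,"rz":0.111},{"claw":50,"x":0,"y":0,"z":0,"rx":0,"ry":0,"rz":0.111},{"claw":50,"x":0,"y":0,"z":0,"rx":0,"ry":0,"rz":0.111}]' 80
```

```text
time_s: 2.12
ee_pos: [0.2762, 0.5606, 0.2313]
eef_rot: [[-0.525, 0.851, 0.0], [0.851, 0.525, 0.0], [0.0, 0.0, -1.0]]
ft_force: [0.6, 0.3, 0.9]
width: 0.584
grasp_force: 0.0
```

```bash
python3 -m crank '[{"claw":50,"x":0,"y":0,"z":0,"rx":0,"ry":0,"rz":0.111},{"claw":50,"x":0,"y":0,"z":0,"rx":0,"ry":0,"rz":0.111},{"claw":50,"x":0,"y":0,"z":0,"rx":0,"ry":0,"rz":0.111},{"claw":50,"x":0,"y":0,"z":0,"rx":0,"ry":0,"rz":0.111},{"claw":50,"x":0,"y":0,"z":0,"rx":0,"ry":0,"rz":0.111}]' 80 >/dev/null
for i in 1 2 3 4 5; do python3 -m crank '[{"claw":50,"x":-32,"y":13,"z":0,"rx":0,"ry":0,"rz":0},{"claw":50,"x":-32,"y":13,"z":0,"rx":0,"ry":0,"rz":0},{"claw":50,"x":-32,"y":13,"z":0,"rx":0,"ry":0,"rz":0},{"claw":50,"x":-32,"y":13,"z":0,"rx":0,"ry":0,"rz":0},{"claw":50,"x":-32,"y":13,"z":0,"rx":0,"ry":0,"rz":0}]' 80; done | tail -6
python3 - <<'E'
from h import *
delta([.647,-.291,.051],down(0))
c=read_camera('wrist');save(c,'w2.png')
print(c['xyz'])
for n in('scoop_grip','scoop_lip','stone'):print(n,[(r['uv'],r['score'],at(c,r['uv'],.08)) for r in finder.look_for(n,'wrist')])
E
```

```text
time_s: 4.62
ee_pos: [0.604, -0.2401, 0.2313]
eef_rot: [[-0.003, 1.0, 0.0], [1.0, 0.003, 0.0], [0.0, 0.0, -1.0]]
ft_force: [0.3, 0.4, 0.5]
width: 0.584
grasp_force: 0.0
now [ 0.604 -0.24   0.231] q [-0.55   0.562  1.366  0.     1.214 -0.553] t 4.6167 w 0.5835405335770463 shift in current axes mm [-51.   42.9 180.3] | after turn [-50.9  43.  180.3] turn [ 0.    -0.     0.003]
[ 0.602 -0.17   0.372]
scoop_grip [([319.6, 270.3], 0.89, array([ 0.604, -0.285,  0.08 ]))]
scoop_lip [([315.4, 272.8], 0.61, array([ 0.601, -0.287,  0.08 ]))]
stone [([255.3, 252.1], 0.75, array([ 0.555, -0.27 ,  0.08 ])), ([331.6, 404.9], 0.68, array([ 0.615, -0.41 ,  0.08 ]))]
```

View pics/w2.png

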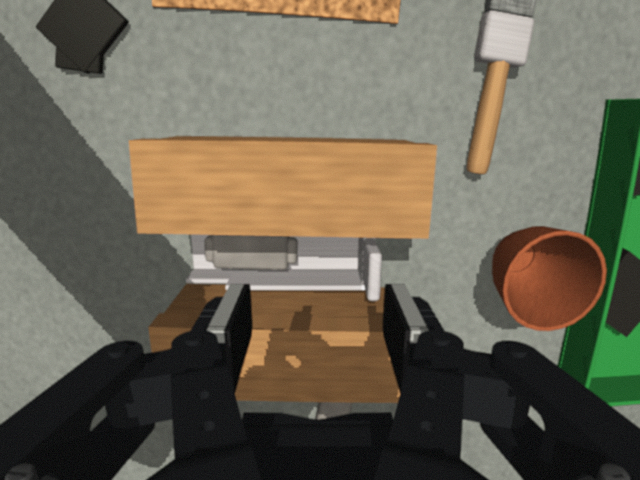

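The wrist view shows the plate's top edge as a vertical bright strip at (374,272). The stone lies in the scoop at (252,252), and the cartons run along x.

Run:
```python
from h import *
c=read_camera('wrist');print(np.array(c['rotation']))
for uv,z in (((374,272),.086),((372,247),.086),((375,299),.086),((190,285),.045),((365,287),.045),((131,140),.092),((436,145),.092),((140,233),.092),((430,236),.092)):print(uv,at(c,uv,z))
g=cv2.cvtColor(c['frame'],cv2.COLOR_RGB2GRAY).astype(int)
for v in (255,265,275,285,295):print(v,g[v,352:392:2])
```

```text
[[ 1.     0.    -0.001]
 [-0.    -0.962 -0.272]
 [-0.001  0.272 -0.962]]
(374, 272) [ 0.644 -0.282  0.086]
(372, 247) [ 0.642 -0.262  0.086]
(375, 299) [ 0.646 -0.305  0.086]
(190, 285) [ 0.49  -0.311  0.045]
(365, 287) [ 0.643 -0.313  0.045]
(131, 140) [ 0.473 -0.183  0.092]
(436, 145) [ 0.683 -0.187  0.092]
(140, 233) [ 0.472 -0.25   0.092]
(430, 236) [ 0.683 -0.252  0.092]
255 [129 131 129 113  77  86  93  82  84 117 173 191 194 189 174 114  77  76
  77  76]
265 [217 216 218 178  81  87  87  82  81 140 199 215 216 208 191 149 142 143
 151 148]
275 [137 137 137 139  99  78  72  79  82 155 199 212 214 211 185 144 148 144
 141 146]
285 [135 138 139 134 136 142 120  80  91 170 203 213 209 205 175 128 116  35
  19  35]
295 [ 91  91  89  91  94  91  86  63 109 184 208 209 208 193 153  93  41  15
  12  10]
```

```bash
python3 -m crank '[{"claw":50,"x":-24,"y":21,"z":0,"rx":0,"ry":0,"rz":0.01},{"claw":50,"x":-23,"y":20,"z":0,"rx":0,"ry":0,"rz":0.01},{"claw":50,"x":0,"y":0,"z":30,"rx":0,"ry":0,"rz":0},{"claw":50,"x":0,"y":0,"z":35,"rx":0,"ry":0,"rz":0},{"claw":50,"x":0,"y":0,"z":35,"rx":0,"ry":0,"rz":0}]' 80
python3 -m crank '[{"claw":50,"x":0,"y":0,"z":30,"rx":0,"ry":0,"rz":0},{"claw":50,"x":0,"y":0,"z":25,"rx":0,"ry":0,"rz":0},{"claw":50,"x":0,"y":0,"z":20,"rx":0,"ry":0,"rz":0},{"claw":50,"x":0,"y":0,"z":5,"rx":0,"ry":0,"rz":0},{"claw":40,"x":0,"y":0,"z":0,"rx":0,"ry":0,"rz":0}]' 80
python3 -m crank '[{"claw":10,"x":0,"y":0,"z":0,"rx":0,"ry":0,"rz":0},{"claw":5,"x":0,"y":0,"z":0,"rx":0,"ry":0,"rz":0},{"claw":0,"x":0,"y":0,"z":0,"rx":0,"ry":0,"rz":0},{"claw":0,"x":0,"y":0,"z":0,"rx":0,"ry":0,"rz":0},{"claw":0,"x":0,"y":0,"z":0,"rx":0,"ry":0,"rz":0}]' 80
```

```text
time_s: 5.28
ee_pos: [0.6451, -0.2842, 0.1316]
eef_rot: [[0.016, 1.0, 0.002], [1.0, -0.016, -0.001], [-0.001, 0.002, -1.0]]
ft_force: [0.0, -0.3, -1.6]
width: 0.586
grasp_force: 0.0
time_s: 5.7
ee_pos: [0.6431, -0.283, 0.0496]
eef_rot: [[0.015, 1.0, -0.004], [1.0, -0.015, 0.003], [0.003, -0.004, -1.0]]
ft_force: [-0.2, -0.2, 0.6]
width: 0.475
grasp_force: 0.0
time_s: 6.12
ee_pos: [0.6461, -0.2863, 0.0538]
eef_rot: [[0.017, 1.0, 0.004], [1.0, -0.017, -0.002], [-0.002, 0.004, -1.0]]
ft_force: [1.7, 0.1, 7.3]
width: 0.101
grasp_force: 78.6
```

```bash
python3 -m crank '[{"claw":0,"x":0,"y":0,"z":-3,"rx":0,"ry":0,"rz":0},{"claw":0,"x":0,"y":0,"z":-5,"rx":0,"ry":0,"rz":0},{"claw":0,"x":0,"y":0,"z":-8,"rx":0,"ry":0,"rz":0},{"claw":0,"x":0,"y":0,"z":-12,"rx":0,"ry":0,"rz":0},{"claw":0,"x":0,"y":0,"z":-12,"rx":0,"ry":0,"rz":0}]' 100
for i in 1 2; do python3 -m crank '[{"claw":0,"x":0,"y":0,"z":-12,"rx":0,"ry":0,"rz":0},{"claw":0,"x":0,"y":0,"z":-12,"rx":0,"ry":0,"rz":0},{"claw":0,"x":0,"y":0,"z":-12,"rx":0,"ry":0,"rz":0},{"claw":0,"x":0,"y":0,"z":-12,"rx":0,"ry":0,"rz":0},{"claw":0,"x":0,"y":0,"z":-5,"rx":0,"ry":0,"rz":0}]' 100; done
python3 - <<'E'
from h import *
c=read_camera('side');a=c['frame'][150:350,220:470];c2=read_camera('wrist')
cv2.imwrite('pics/lift.png',np.hstack([cv2.resize(a,(400,320)),cv2.resize(c2['frame'],(400,320))])[:,:,::-1])
print(np.array(ctrl.observe()['moment']))
E
```

```text
time_s: 6.53
ee_pos: [0.644, -0.2852, 0.0917]
eef_rot: [[0.017, 1.0, -0.001], [1.0, -0.017, 0.001], [0.001, -0.001, -1.0]]
ft_force: [0.2, 0.3, -1.7]
width: 0.1
grasp_force: 97.3
time_s: 6.95
ee_pos: [0.6456, -0.2861, 0.1473]
eef_rot: [[0.017, 1.0, 0.003], [1.0, -0.017, -0.002], [-0.002, 0.003, -1.0]]
ft_force: [0.1, -0.5, -2.3]
width: 0.101
grasp_force: 97.4
time_s: 7.37
ee_pos: [0.6455, -0.286, 0.2001]
eef_rot: [[0.017, 1.0, 0.003], [1.0, -0.017, -0.002], [-0.002, 0.003, -1.0]]
ft_force: [0.6, 1.1, -2.2]
width: 0.106
grasp_force: 97.6
[ 0.015 -0.262 -0.034]
```

View pics/lift.png

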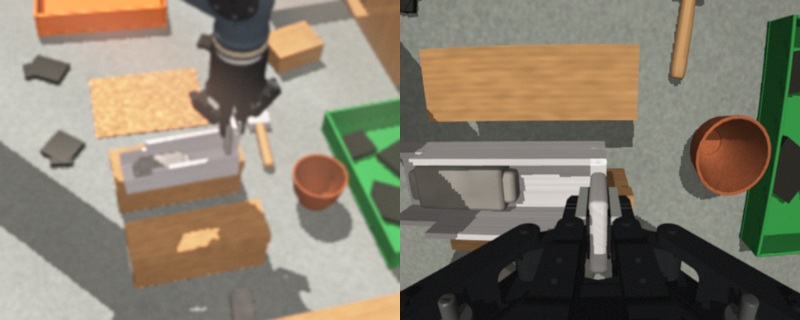

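Lift view: the scoop hangs about level above the cartons, with the stone still in it at (465,187). Next I carry it over the mat.

```bash
python3 -m crank '[{"claw":0,"x":8,"y":0,"z":0,"rx":0,"ry":0,"rz":0.01},{"claw":0,"x":16,"y":1,"z":0,"rx":0,"ry":0,"rz":0.01},{"claw":0,"x":24,"y":1,"z":0,"rx":0,"ry":0,"rz":0.01},{"claw":0,"x":27,"y":1,"z":0,"rx":0,"ry":0,"rz":0.01},{"claw":0,"x":27,"y":1,"z":0,"rx":0,"ry":0,"rz":0.01}]' 100
python3 -m crank '[{"claw":0,"x":27,"y":1,"z":0,"rx":0,"ry":0,"rz":0.006},{"claw":0,"x":27,"y":1,"z":0,"rx":0,"ry":0,"rz":0},{"claw":0,"x":27,"y":1,"z":0,"rx":0,"ry":0,"rz":0},{"claw":0,"x":27,"y":1,"z":0,"rx":0,"ry":0,"rz":0},{"claw":0,"x":24,"y":1,"z":0,"rx":0,"ry":0,"rz":0}]' 100
python3 -m crank '[{"claw":0,"x":16,"y":1,"z":15,"rx":0,"ry":0,"rz":0},{"claw":0,"x":10,"y":1,"z":20,"rx":0,"ry":0,"rz":0},{"claw":0,"x":5,"y":1,"z":20,"rx":0,"ry":0,"rz":0},{"claw":0,"x":2,"y":0,"z":20,"rx":0,"ry":0,"rz":0},{"claw":0,"x":0,"y":0,"z":10,"rx":0,"ry":0,"rz":0}]' 100
python3 - <<'E'
from h import *
delta([.653,-.019,.055],down(-4.2))
c=read_camera('side');a=c['frame'][100:300,200:450];c2=read_camera('wrist')
cv2.imwrite('pics/mat1.png',np.hstack([cv2.resize(a,(400,320)),cv2.resize(c2['frame'],(400,320))])[:,:,::-1])
for n in ('scoop_grip','scoop_lip','mat'):
    o,d=[],[]
    for k in ('side','top'):
        r=finder.look_for(n,k);print(n,k,[(x['uv'],round(x['score'],2),at(read_camera(k),x['uv'],.085)) for x in r[:2]])
E
```

```text
time_s: 7.88
ee_pos: [0.6518, -0.1822, 0.1959]
eef_rot: [[0.069, 0.998, -0.002], [0.998, -0.069, 0.002], [0.001, -0.003, -1.0]]
ft_force: [0.5, -0.1, -2.5]
width: 0.102
grasp_force: 97.6
time_s: 8.3
ee_pos: [0.6662, -0.0498, 0.1961]
eef_rot: [[0.073, 0.997, -0.003], [0.997, -0.073, 0.001], [0.001, -0.003, -1.0]]
ft_force: [1.0, -0.8, -3.1]
width: 0.1
grasp_force: 97.7
time_s: 8.72
ee_pos: [0.67, -0.0177, 0.1086]
eef_rot: [[0.072, 0.997, -0.007], [0.997, -0.072, 0.002], [0.001, -0.007, -1.0]]
ft_force: [-1.5, -0.7, -3.7]
width: 0.1
grasp_force: 97.8
now [ 0.67  -0.018  0.109] q [-0.193  0.733  1.403  0.     1.013 -0.121] t 8.7167 w 0.09982031318429105 shift in current axes mm [ -2.6 -16.5  53.7] | after turn [ -2.5 -16.9  53.6] turn [-0.007 -0.001  0.001]
scoop_grip side [([321.4, 195.5], 0.85, array([ 0.6  , -0.026,  0.085]))]
scoop_grip top [([369.5, 235.4], 0.91, array([ 0.587, -0.286,  0.085]))]
scoop_lip side [([321.1, 193.7], 0.93, array([ 0.601, -0.019,  0.085]))]
scoop_lip top [([261.7, 223.4], 0.81, array([ 0.605, -0.022,  0.085]))]
mat side [([308.5, 219.2], 0.84, array([ 0.545, -0.108,  0.085]))]
mat top [([268.7, 254.9], 0.94, array([ 0.527, -0.044,  0.085]))]
```

View pics/mat1.png

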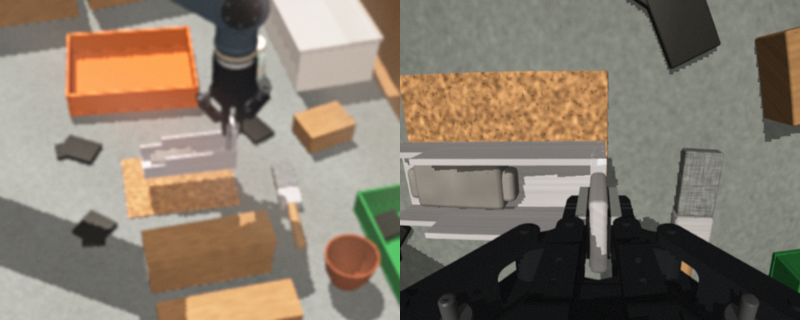

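```bash
python3 -m crank '[{"claw":0,"x":-1,"y":-6,"z":10,"rx":0,"ry":0,"rz":0},{"claw":0,"x":-1,"y":-8,"z":12,"rx":0,"ry":0,"rz":0},{"claw":0,"x":0,"y":-3,"z":10,"rx":0,"ry":0,"rz":0},{"claw":0,"x":0,"y":0,"z":7,"rx":0,"ry":0,"rz":0},{"claw":0,"x":0,"y":0,"z":3,"rx":0,"ry":0,"rz":0}]' 100
python3 -m crank '[{"claw":0,"x":0,"y":0,"z":1,"rx":0,"ry":0,"rz":0},{"claw":0,"x":0,"y":0,"z":1,"rx":0,"ry":0,"rz":0},{"claw":0,"x":0,"y":0,"z":0,"rx":0,"ry":0,"rz":0},{"claw":0,"x":0,"y":0,"z":0,"rx":0,"ry":0,"rz":0},{"claw":0,"x":0,"y":0,"z":0,"rx":0,"ry":0,"rz":0}]' 100
python3 - <<'E'
from h import *
c=read_camera('top');save(c,'m2.png')
for k in ('side','top'):
    cc=read_camera(k)
    for n in ('scoop','mat'):
        m=finder.silhouettes(n,k)
        for q in m[:2]:
            ct=max(cv2.findContours(q['mask'].astype(np.uint8),0,2)[0],key=cv2.contourArea)
            w=np.array([at(cc,p,.049 if n=='scoop' else .004)[:2] for p in ct[:,0].astype(float)],np.float32)
            print(k,n,q['score'],q['uv'],cv2.minAreaRect(w*1000))
a=c['frame'][180:310,200:330];b=cc=read_camera('side')['frame'][150:280,240:400]
cv2.imwrite('pics/m2.png',np.hstack([cv2.resize(a,(400,400)),cv2.resize(b,(400,400))])[:,:,::-1])
E
```

```text
time_s: 9.83
ee_pos: [0.6549, -0.0204, 0.069]
eef_rot: [[0.073, 0.997, -0.002], [0.997, -0.073, 0.0], [0.0, -0.002, -1.0]]
ft_force: [0.8, -0.2, -2.7]
width: 0.102
grasp_force: 97.6
time_s: 10.25
ee_pos: [0.656, -0.0206, 0.0689]
eef_rot: [[0.073, 0.997, 0.001], [0.997, -0.073, -0.0], [-0.0, 0.001, -1.0]]
ft_force: [-0.3, 1.0, -2.5]
width: 0.102
grasp_force: 97.6
side scoop 0.62 [316.5, 208.3] ((580.0909423828125, -32.03142547607422), (191.2775115966797, 109.54550170898438), 3.552586078643799)
side mat 0.55 [305.9, 223.3] ((571.51708984375, -16.27495574951172), (154.09832763671875, 212.4172821044922), 84.94400787353516)
side mat 0.17 [318.0, 208.7] ((588.2647705078125, 21.979835510253906), (122.74629211425781, 188.9967498779297), 86.47261047363281)
top scoop 0.76 [261.4, 229.1] ((582.0108032226562, -19.964622497558594), (61.470829010009766, 188.62088012695312), 86.19304656982422)
top mat 0.82 [273.2, 255.3] ((574.6924438476562, -11.70941162109375), (148.3182373046875, 210.10353088378906), 85.91080474853516)
```

View pics/m2.png

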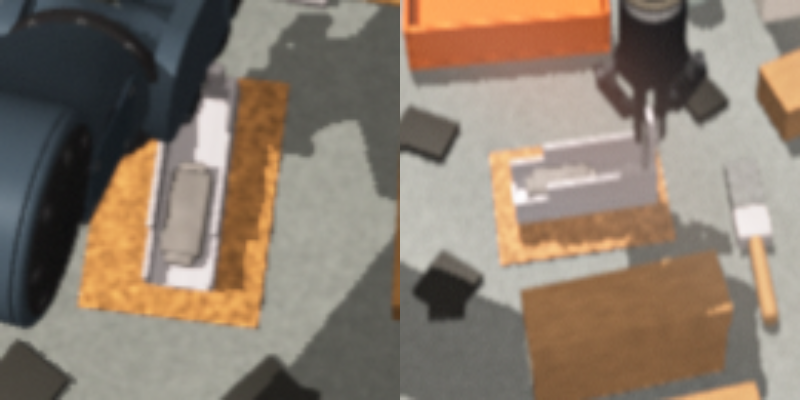

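The scoop hovers about 10 mm above the mat. Its lip is at crop (178,289), centred to within about 4 mm, and the stone is in place. Now I lower it.

```bash
python3 -m crank '[{"claw":0,"x":2,"y":-2,"z":3,"rx":0,"ry":0,"rz":0.01},{"claw":0,"x":0,"y":0,"z":3,"rx":0,"ry":0,"rz":0},{"claw":0,"x":0,"y":0,"z":2,"rx":0,"ry":0,"rz":0},{"claw":0,"x":0,"y":0,"z":0,"rx":0,"ry":0,"rz":0},{"claw":0,"x":0,"y":0,"z":0,"rx":0,"ry":0,"rz":0}]' 100
python3 -m crank '[{"claw":0,"x":0,"y":0,"z":1.5,"rx":0,"ry":0,"rz":0},{"claw":0,"x":0,"y":0,"z":1,"rx":0,"ry":0,"rz":0},{"claw":0,"x":0,"y":0,"z":0,"rx":0,"ry":0,"rz":0},{"claw":0,"x":0,"y":0,"z":0,"rx":0,"ry":0,"rz":0},{"claw":0,"x":0,"y":0,"z":0,"rx":0,"ry":0,"rz":0}]' 100
python3 -c "
from h import *
print(np.array(ctrl.observe()['moment']))"
```

```text
time_s: 11.07
ee_pos: [0.6535, -0.0183, 0.0599]
eef_rot: [[0.083, 0.997, -0.001], [0.997, -0.083, 0.0], [0.0, -0.001, -1.0]]
ft_force: [0.2, 0.1, -2.6]
width: 0.102
grasp_force: 97.7
time_s: 11.48
ee_pos: [0.6539, -0.0184, 0.058]
eef_rot: [[0.083, 0.997, 0.001], [0.997, -0.083, -0.0], [-0.0, 0.001, -1.0]]
ft_force: [1.0, 0.5, -1.7]
width: 0.1
grasp_force: 97.9
[ 0.028 -0.174 -0.032]
```

```bash
python3 -m crank '[{"claw":0,"x":0,"y":0,"z":1,"rx":0,"ry":0,"rz":0},{"claw":0,"x":0,"y":0,"z":1,"rx":0,"ry":0,"rz":0},{"claw":0,"x":0,"y":0,"z":0,"rx":0,"ry":0,"rz":0},{"claw":0,"x":0,"y":0,"z":0,"rx":0,"ry":0,"rz":0},{"claw":0,"x":0,"y":0,"z":0,"rx":0,"ry":0,"rz":0}]' 60
python3 -c "
from h import *
print(np.array(ctrl.observe()['moment']))"
```

```text
time_s: 11.9
ee_pos: [0.654, -0.0183, 0.0579]
eef_rot: [[0.083, 0.997, 0.001], [0.997, -0.083, -0.0], [-0.0, 0.001, -1.0]]
ft_force: [-2.1, 1.3, 8.4]
width: 0.101
grasp_force: 99.5
[0.048 0.33  0.083]
```

```bash
python3 -m crank '[{"claw":0,"x":0,"y":0,"z":-1,"rx":0,"ry":0,"rz":0},{"claw":20,"x":0,"y":0,"z":0,"rx":0,"ry":0,"rz":0},{"claw":40,"x":0,"y":0,"z":0,"rx":0,"ry":0,"rz":0},{"claw":40,"x":0,"y":0,"z":0,"rx":0,"ry":0,"rz":0},{"claw":40,"x":0,"y":0,"z":-5,"rx":0,"ry":0,"rz":0}]' 60
python3 -m crank '[{"claw":40,"x":0,"y":0,"z":-20,"rx":0,"ry":0,"rz":0},{"claw":40,"x":0,"y":0,"z":-30,"rx":0,"ry":0,"rz":0},{"claw":40,"x":0,"y":0,"z":-35,"rx":0,"ry":0,"rz":0},{"claw":60,"x":0,"y":0,"z":-35,"rx":0,"ry":0,"rz":-0.1},{"claw":85,"x":0,"y":0,"z":0,"rx":0,"ry":0,"rz":-0.12}]' 60
python3 -m crank '[{"claw":85,"x":0,"y":0,"z":0,"rx":0,"ry":0,"rz":-0.12},{"claw":85,"x":0,"y":0,"z":0,"rx":0,"ry":0,"rz":-0.12},{"claw":85,"x":0,"y":0,"z":0,"rx":0,"ry":0,"rz":-0.12},{"claw":85,"x":0,"y":0,"z":0,"rx":0,"ry":0,"rz":-0.12},{"claw":85,"x":0,"y":0,"z":0,"rx":0,"ry":0,"rz":-0.12}]' 60
python3 -m crank '[{"claw":85,"x":0,"y":0,"z":0,"rx":0,"ry":0,"rz":-0.12},{"claw":85,"x":0,"y":0,"z":0,"rx":0,"ry":0,"rz":-0.12},{"claw":85,"x":0,"y":0,"z":0,"rx":0,"ry":0,"rz":-0.12},{"claw":85,"x":0,"y":0,"z":0,"rx":0,"ry":0,"rz":-0.12},{"claw":85,"x":0,"y":0,"z":0,"rx":0,"ry":0,"rz":-0.12}]' 60
python3 - <<'E'
from h import *
delta([.584,-.0125,.011],down(85.2))
c=read_camera('wrist');save(c,'w3.png');print(np.array(c['xyz']),np.array(c['rotation']))
for k in ('side','top','wrist'):
    cc=read_camera(k)
    for n,z in (('scoop',.049),('mat',.004),('tray',.055)):
        for q in finder.silhouettes(n,k)[:1]:
            ct=max(cv2.findContours(q['mask'].astype(np.uint8),0,2)[0],key=cv2.contourArea)
            w=np.array([at(cc,p,z)[:2] for p in ct[:,0].astype(float)],np.float32)
            print(k,n,q['score'],q['uv'],cv2.minAreaRect(w*1000))
E
```

```text
time_s: 12.32
ee_pos: [0.6527, -0.0182, 0.0607]
eef_rot: [[0.083, 0.997, -0.003], [0.997, -0.083, 0.0], [0.0, -0.003, -1.0]]
ft_force: [-0.0, -0.7, -0.8]
width: 0.471
grasp_force: 0.0
time_s: 12.73
ee_pos: [0.6585, -0.0192, 0.1901]
eef_rot: [[-0.142, 0.99, 0.015], [0.99, 0.142, -0.003], [-0.005, 0.014, -1.0]]
ft_force: [1.2, 1.1, 1.0]
width: 0.733
grasp_force: 0.0
time_s: 13.15
ee_pos: [0.6535, -0.0183, 0.1821]
eef_rot: [[-0.676, 0.737, -0.0], [0.737, 0.676, 0.0], [0.0, -0.0, -1.0]]
ft_force: [0.7, -0.4, 1.1]
width: 0.993
grasp_force: 0.0
time_s: 13.57
ee_pos: [0.6535, -0.0183, 0.1819]
eef_rot: [[-0.974, 0.226, -0.0], [0.226, 0.974, 0.0], [0.0, -0.0, -1.0]]
ft_force: [0.3, -0.2, 0.4]
width: 1.0
grasp_force: 0.0
now [ 0.654 -0.018  0.182] q [-0.199  0.621  1.403 -0.     1.119 -1.542] t 13.5667 w 0.9998415399361452 shift in current axes mm [ 69.  -10.  170.9] | after turn [ 69.8  -0.  170.9] turn [-0.    -0.    -0.144]
[ 0.584 -0.002  0.323] [[ 0.227  0.937  0.266]
 [ 0.974 -0.219 -0.061]
 [ 0.001  0.273 -0.962]]
side scoop 0.85 [317.4, 209.6] ((576.0725708007812, -28.24372100830078), 
[... 397 characters left out ...]
67322540283203, 190.76507568359375), 85.20464324951172)
top mat 0.57 [254.2, 250.2] ((553.1671752929688, -11.90086555480957), (36.05820846557617, 87.83130645751953), 85.33984375)
top tray 0.98 [125.5, 212.8] ((622.5341186523438, 330.26214599609375), (151.57728576660156, 105.402587890625), 81.45616912841797)
wrist scoop 0.67 [297.8, 150.0] ((586.8585205078125, -16.632862091064453), (56.69370651245117, 163.95962524414062), 85.9802017211914)
wrist mat 0.59 [340.6, 112.7] ((594.13623046875, 37.78738021850586), (59.41204071044922, 172.41908264160156), 83.14569091796875)
wrist tray 0.83 [601.8, 78.6] ((603.2294921875, 190.20054626464844), (54.59474182128906, 101.25784301757812), 82.44810485839844)
```

View pics/w3.png

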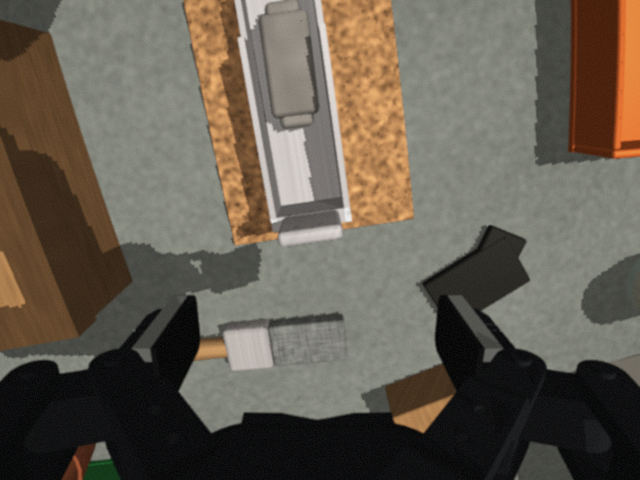

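The wrist view shows the scoop standing on the mat with the stone in it at (290,62). The back wall is at (310,222), and the mat's far corners are at (234,243) and (413,217).

Run:
```python
from h import *
c=read_camera('wrist')
for uv,z in (((272,223),.049),((350,220),.049),((237,0),.049),((322,0),.049),((280,240),.09),((341,236),.09),((234,243),.004),((413,217),.004),((187,0),.004),((391,0),.004)):print(uv,at(c,uv,z))
```

```text
(272, 223) [ 0.648 -0.049  0.049]
(350, 220) [0.658 0.005 0.049]
(237, 0) [ 0.504 -0.033  0.049]
(322, 0) [0.517 0.018 0.049]
(280, 240) [ 0.649 -0.04   0.09 ]
(341, 236) [ 0.655 -0.003  0.09 ]
(234, 243) [ 0.667 -0.091  0.004]
(413, 217) [0.68  0.056 0.004]
(187, 0) [ 0.481 -0.073  0.004]
(391, 0) [0.517 0.07  0.004]
```

```bash
python3 -m crank '[{"claw":85,"x":0,"y":0,"z":0,"rx":0,"ry":0,"rz":-0.07},{"claw":85,"x":0,"y":0,"z":0,"rx":0,"ry":0,"rz":-0.065},{"claw":85,"x":25,"y":-1.5,"z":0,"rx":0,"ry":0,"rz":0},{"claw":85,"x":25,"y":-1,"z":0,"rx":0,"ry":0,"rz":0},{"claw":85,"x":20.5,"y":-1,"z":0,"rx":0,"ry":0,"rz":0}]' 60
python3 -m crank '[{"claw":85,"x":0,"y":0,"z":20,"rx":0,"ry":0,"rz":0},{"claw":85,"x":0,"y":0,"z":30,"rx":0,"ry":0,"rz":0},{"claw":85,"x":0,"y":0,"z":30,"rx":0,"ry":0,"rz":0},{"claw":85,"x":0,"y":0,"z":15,"rx":0,"ry":0,"rz":0},{"claw":85,"x":0,"y":0,"z":0,"rx":0,"ry":0,"rz":0}]' 60
python3 - <<'E'
from h import *
delta([.583,-.0155,.011],down(84.7))
c=read_camera('wrist');save(c,'w4.png')
print(at(c,(0,0),.049))
E
```

```text
time_s: 14.68
ee_pos: [0.5815, -0.0146, 0.1815]
eef_rot: [[-0.995, 0.099, -0.001], [0.099, 0.995, 0.0], [0.001, 0.0, -1.0]]
ft_force: [-0.1, -0.5, 0.1]
width: 0.994
grasp_force: 0.0
time_s: 15.1
ee_pos: [0.5805, -0.0144, 0.0834]
eef_rot: [[-0.995, 0.099, -0.007], [0.099, 0.995, 0.002], [0.008, 0.001, -1.0]]
ft_force: [-1.3, 0.4, 0.3]
width: 0.992
grasp_force: 0.0
now [ 0.58  -0.014  0.083] q [-0.217  0.675  1.658 -0.     0.816 -1.689] t 15.1 w 0.991806845292407 shift in current axes mm [-3.2 -0.9 72.4] | after turn [-2.6 -0.9 72.4] turn [ 0.001 -0.008 -0.007]
[ 0.445 -0.134  0.049]
```

View pics/w4.png

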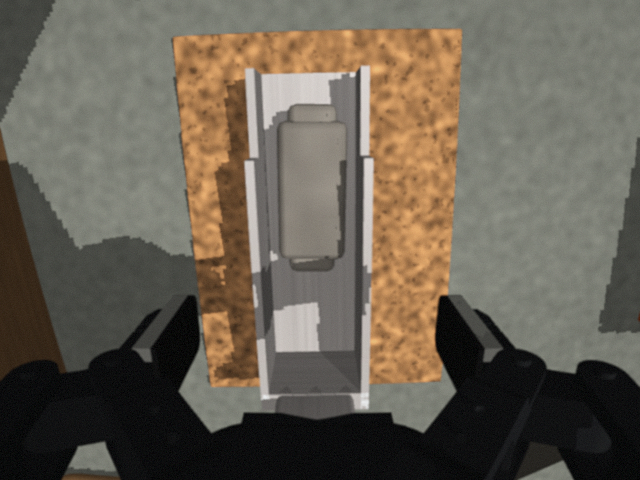

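The wrist view shows the scoop centred between the fingers at about (310,230), roughly 5 mm left of the axis. The stone is clear of the fingers at (312,190).

```bash
python3 -m crank '[{"claw":85,"x":-1,"y":-2,"z":15,"rx":0,"ry":0,"rz":0},{"claw":85,"x":-1,"y":-2,"z":20,"rx":0,"ry":0,"rz":0},{"claw":85,"x":0,"y":0,"z":20,"rx":0,"ry":0,"rz":0},{"claw":85,"x":0,"y":0,"z":12,"rx":0,"ry":0,"rz":0},{"claw":85,"x":0,"y":0,"z":0,"rx":0,"ry":0,"rz":0}]' 60
python3 -m crank '[{"claw":85,"x":0,"y":0,"z":3,"rx":0,"ry":0,"rz":0},{"claw":70,"x":0,"y":0,"z":0,"rx":0,"ry":0,"rz":0},{"claw":62,"x":0,"y":0,"z":0,"rx":0,"ry":0,"rz":0},{"claw":58,"x":0,"y":0,"z":0,"rx":0,"ry":0,"rz":0},{"claw":50,"x":0,"y":0,"z":0,"rx":0,"ry":0,"rz":0}]' 60
python3 -m crank '[{"claw":45,"x":0,"y":0,"z":0,"rx":0,"ry":0,"rz":0},{"claw":45,"x":0,"y":0,"z":0,"rx":0,"ry":0,"rz":0},{"claw":45,"x":0,"y":0,"z":0,"rx":0,"ry":0,"rz":0},{"claw":45,"x":0,"y":0,"z":0,"rx":0,"ry":0,"rz":0},{"claw":45,"x":0,"y":0,"z":0,"rx":0,"ry":0,"rz":0}]' 60
```

```text
time_s: 15.57
ee_pos: [0.5841, -0.0189, 0.0187]
eef_rot: [[-0.995, 0.099, -0.002], [0.099, 0.995, 0.001], [0.002, 0.0, -1.0]]
ft_force: [-0.2, -0.2, -0.5]
width: 0.994
grasp_force: 0.0
time_s: 15.98
ee_pos: [0.5858, -0.0189, 0.0184]
eef_rot: [[-0.995, 0.099, 0.003], [0.099, 0.995, -0.0], [-0.003, 0.0, -1.0]]
ft_force: [0.2, 2.0, 6.2]
width: 0.64
grasp_force: 65.9
time_s: 16.4
ee_pos: [0.5858, -0.0189, 0.0184]
eef_rot: [[-0.995, 0.099, 0.003], [0.099, 0.995, -0.0], [-0.003, 0.0, -1.0]]
ft_force: [0.1, 1.7, 6.3]
width: 0.647
grasp_force: 65.9
```

```bash
python3 -m crank '[{"claw":45,"x":0,"y":0,"z":-4,"rx":0,"ry":0,"rz":0},{"claw":45,"x":0,"y":0,"z":-10,"rx":0,"ry":0,"rz":0},{"claw":45,"x":0,"y":0,"z":-20,"rx":0,"ry":0,"rz":0},{"claw":45,"x":0,"y":0,"z":-25,"rx":0,"ry":0,"rz":0},{"claw":45,"x":0,"y":0,"z":-25,"rx":0,"ry":0,"rz":-0.03}]' 70
python3 -m crank '[{"claw":45,"x":0,"y":0,"z":-25,"rx":0,"ry":0,"rz":-0.06},{"claw":45,"x":0,"y":0,"z":-15,"rx":0,"ry":0,"rz":-0.08},{"claw":45,"x":0,"y":0,"z":-5,"rx":0,"ry":0,"rz":-0.1},{"claw":45,"x":0,"y":0,"z":0,"rx":0,"ry":0,"rz":-0.1},{"claw":45,"x":0,"y":0,"z":0,"rx":0,"ry":0,"rz":-0.1}]' 70
python3 -m crank '[{"claw":45,"x":-3,"y":4,"z":0,"rx":0,"ry":0,"rz":-0.08},{"claw":45,"x":-6,"y":9,"z":0,"rx":0,"ry":0,"rz":0},{"claw":45,"x":-11,"y":16,"z":0,"rx":0,"ry":0,"rz":0},{"claw":45,"x":-16,"y":23,"z":0,"rx":0,"ry":0,"rz":0},{"claw":45,"x":-18,"y":26,"z":0,"rx":0,"ry":0,"rz":0}]' 70
python3 - <<'E'
from h import *
delta([.645,.3645,.087],down(116))
E
```

```text
time_s: 16.82
ee_pos: [0.5838, -0.019, 0.1015]
eef_rot: [[-0.998, 0.068, -0.002], [0.068, 0.998, 0.0], [0.002, 0.0, -1.0]]
ft_force: [0.2, -1.1, -2.5]
width: 0.644
grasp_force: 74.4
time_s: 17.23
ee_pos: [0.5846, -0.0191, 0.1471]
eef_rot: [[-0.93, -0.367, 0.001], [-0.367, 0.93, -0.0], [-0.001, -0.001, -1.0]]
ft_force: [-0.2, 0.0, -3.0]
width: 0.644
grasp_force: 74.4
time_s: 17.65
ee_pos: [0.5994, 0.075, 0.146]
eef_rot: [[-0.902, -0.432, -0.001], [-0.432, 0.902, -0.0], [0.001, 0.0, -1.0]]
ft_force: [0.2, -0.2, -3.3]
width: 0.641
grasp_force: 74.5
now [0.599 0.075 0.146] q [-0.06   0.606  1.564 -0.     0.973 -2.077] t 17.65 w 0.6413077174397437 shift in current axes mm [-166.2  241.3   58.9] | after turn [-167.9  240.2   59. ] turn [ 0.    -0.001 -0.007]
```

```bash
python3 -m crank '[{"claw":45,"x":-18,"y":26,"z":0,"rx":0,"ry":0,"rz":0},{"claw":45,"x":-18,"y":26,"z":0,"rx":0,"ry":0,"rz":0},{"claw":45,"x":-18,"y":26,"z":0,"rx":0,"ry":0,"rz":0},{"claw":45,"x":-18,"y":26,"z":0,"rx":0,"ry":0,"rz":0},{"claw":45,"x":-18,"y":26,"z":0,"rx":0,"ry":0,"rz":0}]' 70
python3 -m crank '[{"claw":45,"x":-18,"y":26,"z":0,"rx":0,"ry":0,"rz":0},{"claw":45,"x":-18,"y":26,"z":0,"rx":0,"ry":0,"rz":0},{"claw":45,"x":-16,"y":23,"z":0,"rx":0,"ry":0,"rz":0},{"claw":45,"x":-12,"y":17,"z":0,"rx":0,"ry":0,"rz":0},{"claw":45,"x":-8,"y":12,"z":0,"rx":0,"ry":0,"rz":0}]' 70
python3 -m crank '[{"claw":45,"x":-4,"y":6,"z":5,"rx":0,"ry":0,"rz":0},{"claw":45,"x":-1,"y":1,"z":12,"rx":0,"ry":0,"rz":0},{"claw":45,"x":0,"y":0,"z":15,"rx":0,"ry":0,"rz":0},{"claw":45,"x":0,"y":0,"z":10,"rx":0,"ry":0,"rz":0},{"claw":45,"x":0,"y":0,"z":4,"rx":0,"ry":0,"rz":0}]' 70
python3 - <<'E'
from h import *
delta([.645,.3645,.087],down(116))
a=read_camera('top')['frame'][140:340,50:250];b=read_camera('side')['frame'][60:260,200:400]
cv2.imwrite('pics/t1.png',np.hstack([cv2.resize(a,(400,400)),cv2.resize(b,(400,400))])[:,:,::-1])
# tilt rows: lip pivot
h=np.array([np.cos(np.radians(26)),np.sin(np.radians(26)),0]);Z=np.array([0,0,1.])
lip0=np.array([.558,.322,0]);n=10
def pose(th,lz):
    xs=np.cos(th)*h+np.sin(th)*Z;zs=-np.sin(th)*h+np.cos(th)*Z
    z=-zs;x=-xs;return lip0+Z*lz+.097*xs+.012*zs,np.c_[x,np.cross(z,x),z]
zz=[.088,.074,.058,.046,.038,.034]+[.034]*20
P=[pose(np.radians(6*i),zz[i]) for i in range(n+1)]
for a,b in zip(P,P[1:]): print((a[1].T@(b[0]-a[0])*1000).round(1),R.from_matrix(a[1].T@b[1]).as_rotvec().round(3))
print('final',P[-1][0])
E
```

```text
time_s: 18.07
ee_pos: [0.6232, 0.233, 0.1458]
eef_rot: [[-0.901, -0.434, -0.001], [-0.434, 0.901, -0.0], [0.001, 0.0, -1.0]]
ft_force: [0.9, -0.8, -2.5]
width: 0.644
grasp_force: 74.5
time_s: 18.48
ee_pos: [0.6424, 0.3593, 0.1455]
eef_rot: [[-0.9, -0.436, -0.001], [-0.436, 0.9, 0.001], [0.0, 0.001, -1.0]]
ft_force: [-0.6, -1.4, -2.4]
width: 0.642
grasp_force: 74.5
time_s: 18.9
ee_pos: [0.6427, 0.3624, 0.0962]
eef_rot: [[-0.901, -0.435, -0.006], [-0.435, 0.901, -0.003], [0.007, 0.0, -1.0]]
ft_force: [-0.7, -0.4, -3.3]
width: 0.643
grasp_force: 74.5
now [0.643 0.362 0.096] q [ 0.363  0.829  1.21  -0.     1.109 -1.658] t 18.9 w 0.6433985372957782 shift in current axes mm [-3.   0.9  9.2] | after turn [-3.   0.9  9.2] turn [ 0.    -0.007 -0.004]
[1.8 0.  3.9] [-0.    -0.105 -0.   ]
[3.5 0.  5.8] [ 0.    -0.105  0.   ]
[4.3 0.  1.7] [-0.    -0.105 -0.   ]
[ 4.3 -0.  -2.5] [-0.    -0.105  0.   ]
[ 3.4  0.  -6.4] [ 0.    -0.105 -0.   ]
[  1.8  -0.  -10.1] [-0.    -0.105  0.   ]
[  1.8   0.  -10.1] [ 0.    -0.105  0.   ]
[  1.8  -0.  -10.1] [-0.    -0.105  0.   ]
[  1.8  -0.  -10.1] [-0.    -0.105 -0.   ]
[  1.8   0.  -10.1] [-0.    -0.105  0.   ]
final [0.592 0.339 0.124]
```

View pics/t1.png

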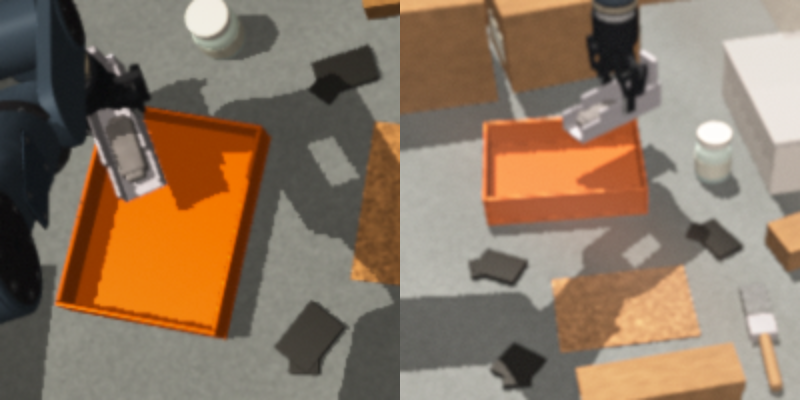

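The top crop shows the lip over the tray at crop (142,193), with the stone inside and the rest clear. Now I tip about the lip.

```bash
python3 -m crank '[{"claw":45,"x":0,"y":0,"z":4,"rx":0,"ry":-0.105,"rz":0},{"claw":45,"x":3,"y":0,"z":6,"rx":0,"ry":-0.105,"rz":0},{"claw":45,"x":4,"y":0,"z":2,"rx":0,"ry":-0.105,"rz":0},{"claw":45,"x":4,"y":0,"z":-2.5,"rx":0,"ry":-0.105,"rz":0},{"claw":45,"x":3.5,"y":0,"z":-6.5,"rx":0,"ry":-0.105,"rz":0}]' 70
python3 -m crank '[{"claw":45,"x":2,"y":0,"z":-10,"rx":0,"ry":-0.105,"rz":0},{"claw":45,"x":2,"y":0,"z":-10,"rx":0,"ry":-0.105,"rz":0},{"claw":45,"x":2,"y":0,"z":-10,"rx":0,"ry":-0.105,"rz":0},{"claw":45,"x":2,"y":0,"z":-10,"rx":0,"ry":-0.105,"rz":0},{"claw":45,"x":2,"y":0,"z":-10,"rx":0,"ry":-0.105,"rz":0}]' 70
python3 -c "
from h import *
s=ctrl.observe();print(s['qpos']);A=np.array(s['eef_rot']);p=np.array(s['ee_pos'])
print('lip',p+A@[.097,0,.012],'tilt',np.degrees(np.arcsin(-A[2,0])))"
```

```text
time_s: 19.42
ee_pos: [0.6304, 0.3563, 0.0937]
eef_rot: [[-0.777, -0.435, 0.456], [-0.376, 0.9, 0.219], [-0.506, -0.001, -0.863]]
ft_force: [-0.1, 3.1, -3.3]
width: 0.646
grasp_force: 75.0
time_s: 19.83
ee_pos: [0.6324, 0.3816, 0.1367]
eef_rot: [[-0.697, -0.448, 0.559], [-0.33, 0.893, 0.305], [-0.636, 0.028, -0.771]]
ft_force: [0.6, 0.5, -3.2]
width: 0.645
grasp_force: 74.9
[ 0.355  0.671  1.749  1.187  0.099 -2.823]
lip [0.571 0.353 0.066] tilt 39.494728705393484
```

The wrist reached its singular point: j5 is near 0 and the tilt stopped at 39.5°. I'll check where the stone is with the networks, fit the kinematics, and plan a reachable tipping direction.

```bash
cat > k.py <<'E'
from h import *
from scipy.optimize import least_squares as LS
Rz=lambda a:R.from_euler('z',a).as_matrix();Ry=lambda a:R.from_euler('y',a).as_matrix()
def fk(q,p,s4=1):
    r0,off,d,a,b,b2,L=p
    A=Rz(q[0]); pos=A@[r0,off,d]; A=A@Ry(q[1]); pos=pos+A@[0,0,a]; A=A@Ry(q[2]); pos=pos+A@[b2,0,b]
    A=A@Rz(s4*q[3])@Ry(q[4]); pos=pos+A@[0,0,L]
    return pos,A@Rz(q[5])
def fit():
    D=[([.934,.527,1.433,0,1.181,-.178],(.276,.561,.231)),([-.55,.562,1.366,0,1.214,-.553],(.604,-.240,.231)),([-.199,.621,1.403,0,1.119,-1.542],(.6535,-.0183,.182)),
       ([-.217,.675,1.658,0,.816,-1.689],(.5805,-.0144,.0834)),([.363,.829,1.21,0,1.109,-1.658],(.6427,.3624,.0962)),([-.193,.733,1.403,0,1.013,-.121],(.670,-.0177,.1086)),
       ([.355,.671,1.749,1.187,.099,-2.823],(.6324,.3816,.1367))]
    f=lambda p:np.concatenate([fk(q,p)[0]-x for q,x in D])
    return LS(f,[0,.1,.3,.4,.4,0,.25]),D
r,D=fit();P=r.x
A7=np.array([[-.697,-.448,.559],[-.33,.893,.305],[-.636,.028,-.771]])
E
python3 - <<'E'
from k import *
print(P,np.abs(r.fun).max())
A1=np.array([[-0.897,0.442,-0.001],[0.442,0.897,-0.002],[0,-0.002,-1.]])
print(fk(D[0][0],P)[1].T@A1);print(fk(D[6][0],P)[1].T@A7,fk(D[6][0],P,-1)[1].T@A7)
for k in('top','side'):
    c=read_camera(k)
    for n,z in (('stone',.03),('scoop_lip',.06),('scoop_grip',.17)):
        print(k,n,[(np.round(q['uv']),round(q['score'],2),at(c,q['uv'],z)) for q in finder.look_for(n,k)])
E
```

```text
[0.002 0.111 0.275 0.586 0.391 0.114 0.296] 0.000529573475800682
[[ 0.001 -1.     0.003]
 [ 1.     0.001  0.   ]
 [-0.     0.003  1.   ]]
[[ 0.001 -0.999  0.   ]
 [ 1.     0.    -0.001]
 [ 0.001  0.     1.   ]] [[-0.696  0.704  0.14 ]
 [-0.717 -0.686 -0.118]
 [ 0.013 -0.182  0.983]]
top stone [(array([449., 284.]), 0.88, array([ 0.485, -0.492,  0.03 ])), (array([440., 232.]), 0.79, array([ 0.618, -0.471,  0.03 ])), (array([515., 337.]), 0.76, array([ 0.359, -0.66 ,  0.03 ])), (array([122., 244.]), 0.59, array([0.548, 0.337, 0.03 ]))]
top scoop_lip [(array([ 88., 190.]), 0.77, array([0.679, 0.436, 0.06 ]))]
top scoop_grip [(array([ 94., 190.]), 0.96, array([0.646, 0.371, 0.17 ]))]
side stone [(array([274., 451.]), 0.86, array([ 0.358, -0.664,  0.03 ])), (array([376., 341.]), 0.84, array([ 0.631, -0.478,  0.03 ])), (array([312., 360.]), 0.75, array([ 0.472, -0.49 ,  0.03 ])), (array([289., 138.]), 0.59, array([0.565, 0.329, 0.03 ]))]
side scoop_lip [(array([300., 100.]), 0.63, array([0.638, 0.495, 0.06 ]))]
side scoop_grip [(array([301., 101.]), 0.67, array([0.613, 0.328, 0.17 ]))]
```

```bash
cat >> k.py <<'E'
LO=np.array([-3.08,-.75,.22,-1.43,0,-2.85]);HI=np.array([3.08,2.2,2.44,4.57,2.65,2.85])
O=Rz(np.pi/2)
def ik(p,A,q0):
    f=lambda q:np.r_[(fk(q,P)[0]-p)*5,(R.from_matrix((fk(q,P)[1]@O).T@A)).as_rotvec()]
    s=LS(f,np.clip(q0,LO+.01,HI-.01),bounds=(LO,HI));return s.x,np.abs(s.fun).max()
def pose(th,psi,lip,g=.097):
    th,psi=np.radians([th,psi]);h=np.array([np.cos(psi),np.sin(psi),0]);Z=np.array([0,0,1.])
    xs=np.cos(th)*h+np.sin(th)*Z;zs=-np.sin(th)*h+np.cos(th)*Z
    return np.array(lip)+g*xs+.012*zs,np.c_[-xs,np.cross(-zs,-xs),-zs]
E
python3 - <<'E'
from k import *
T=read_camera('top');S=read_camera('side')
o1,d1=ray(T,finder.look_for('stone','top')[3]['uv']);o2,d2=ray(S,finder.look_for('stone','side')[3]['uv'])
t=np.linalg.lstsq(np.c_[d1,-d2],o2-o1,rcond=None)[0];print('stone',o1+d1*t[0],o2+d2*t[1])
for psi in range(-100,60,20):
    q,e=ik(*pose(0,psi,[.55,.32,.085]),[.4,.8,1.3,0,1.1,np.clip(.4-np.radians(psi+90),-2.7,2.7)]);E=[e];Q=[q]
    for th in range(5,65,5):
        q,e=ik(*pose(th,psi,[.55,.32,.045]),q);E.append(e);Q.append(q)
    print(psi,Q[0],max(E[1:]).round(4),q)
E
```

```text
Traceback (most recent call last):
IndexError: list index out of range
```

Run:
```python
from k import *
T=read_camera('top');S=read_camera('side')
for n,c in(('top',T),('side',S)):
    f=c['frame'];print(n,[(np.round(q['uv']),round(q['score'],2)) for q in finder.look_for('stone',n)])
    # grey non-orange pixels inside tray area
o1,d1=ray(T,(122,244));o2,d2=ray(S,(289,138))
t=np.linalg.lstsq(np.c_[d1,-d2],o2-o1,rcond=None)[0];print('stone',o1+d1*t[0],o2+d2*t[1])
for psi in range(-100,60,20):
    q,e=ik(*pose(0,psi,[.55,.32,.085]),[.4,.8,1.3,0,1.1,np.clip(.4-np.radians(psi+90),-2.7,2.7)]);E=[e];Q=[q]
    for th in range(5,65,5):
        q,e=ik(*pose(th,psi,[.55,.32,.045]),q);E.append(e);Q.append(q)
    print(psi,Q[0],max(E[1:]).round(4),q)
```

```text
top [(array([126., 242.]), 0.85), (array([449., 283.]), 0.85), (array([442., 230.]), 0.7), (array([515., 338.]), 0.69)]
side [(array([278., 451.]), 0.98), (array([373., 341.]), 0.9), (array([312., 360.]), 0.83), (array([288., 138.]), 0.46)]
stone [0.552 0.344 0.014] [0.567 0.344 0.017]
-100 [ 0.205  0.65   1.663 -0.     0.829  0.38 ] 0.0 [ 0.598  1.031  1.06  -0.701  1.851  0.868]
-80 [ 0.194  0.681  1.581 -0.     0.88   0.019] 0.0 [ 0.657  0.969  1.236 -0.875  1.598  0.776]
-60 [ 0.202  0.716  1.49  -0.     0.936 -0.322] 0.0 [ 0.692  0.905  1.435 -1.077  1.325  0.752]
-40 [ 0.226  0.751  1.4    0.     0.99  -0.646] 0.0 [ 0.691  0.847  1.641 -1.363  1.056  0.814]
-20 [ 0.262  0.782  1.323 -0.     1.037 -0.96 ] 0.1183 [ 0.652  0.77   1.711 -1.43   0.834  0.635]
0 [ 0.305  0.806  1.265  0.     1.071 -1.266] 0.2844 [ 0.551  0.668  1.778 -1.43   0.497  0.304]
20 [ 0.351  0.818  1.234  0.     1.089 -1.569] 0.3636 [ 0.354  0.599  1.859 -1.428  0.    -0.139]
40 [ 0.397  0.818  1.233  0.     1.09  -1.872] 0.4033 [ 0.326  0.591  1.838  1.042  0.153 -2.85 ]
```

Run:
```python
from k import *
print(ctrl.observe()['time_s'])
for _ in range(3):print(np.array(ctrl.observe()['ft_force']),np.array(ctrl.observe()['moment']),read_camera('top')['cx'])
for k in('top','side'):
    c=read_camera(k)
    for q in finder.silhouettes('stone',k):
        u=q['uv']
        if u[0]<300 and u[1]<300:
            ct=max(cv2.findContours(q['mask'].astype(np.uint8),0,2)[0],key=cv2.contourArea)
            w=np.array([at(c,p,.025)[:2] for p in ct[:,0].astype(float)],np.float32)
            print(k,q['score'],u,cv2.minAreaRect(w*1000),cv2.minAreaRect(ct))
```

```text
20.5833
[ 0.527 -0.633 -2.516] [-0.201  0.393 -0.002] 314.83961935503373
[-0.275  0.127 -1.203] [-0.239  0.485 -0.011] 314.83961935503373
[ 0.237 -0.627 -0.663] [-0.224  0.392  0.004] 314.83961935503373
top 0.87 [124.6, 241.5] ((558.5545043945312, 330.550048828125), (78.99623107910156, 38.051082611083984), 30.68941307067871) ((125.92926025390625, 240.7633819580078), (29.264230728149414, 14.876565933227539), 65.224853515625)
side 0.66 [289.2, 138.2] ((558.9971313476562, 322.2242431640625), (92.76756286621094, 50.15482711791992), 31.355932235717773) ((287.9076843261719, 140.3384552001953), (10.418915748596191, 22.822391510009766), 60.2551155090332)
```

The triangulated stone centre is about (0.558, 0.333, 0.016), lying flat on the tray floor, so it has already slid out. The full 60° is still owed. I'll rise and level, turn the scoop to a heading of about −60°, where 60° is reachable, then tip with the lip low and hold.

```bash
python3 -m crank '[{"claw":45,"x":-6,"y":0,"z":-8,"rx":0,"ry":0.03,"rz":0},{"claw":45,"x":-10,"y":0,"z":-12,"rx":0,"ry":0.05,"rz":0},{"claw":45,"x":-10,"y":0,"z":-14,"rx":0,"ry":0.06,"rz":0},{"claw":45,"x":-8,"y":0,"z":-14,"rx":0,"ry":0.06,"rz":0},{"claw":45,"x":-6,"y":0,"z":-14,"rx":0,"ry":0.06,"rz":0}]' 70
python3 - <<'E'
from k import *
s=ctrl.observe();A=np.array(s['eef_rot']);print(np.array(s['qpos']),'lip',s['ee_pos']+A@[.097,0,.012],'tilt',np.degrees(np.arcsin(-A[2,0])))
delta([.645,.3645,.15],down(116))
E
```

```text
time_s: 21.35
ee_pos: [0.6253, 0.3886, 0.1792]
eef_rot: [[-0.77, -0.47, 0.432], [-0.38, 0.881, 0.282], [-0.513, 0.053, -0.857]]
ft_force: [0.2, 1.0, -2.3]
width: 0.64
grasp_force: 75.3
[ 0.359  0.595  1.625  0.289  0.406 -1.923] lip [0.556 0.355 0.119] tilt 30.851838465087198
now [0.625 0.389 0.179] q [ 0.359  0.595  1.625  0.289  0.406 -1.923] t 21.35 w 0.6395167071581448 shift in current axes mm [  9.  -32.   26.7] | after turn [ -7.1 -30.3  29.2] turn [0.062 0.538 0.021]
```

```bash
python3 -m crank '[{"claw":45,"x":0,"y":0,"z":0,"rx":0.012,"ry":0.108,"rz":0.004},{"claw":45,"x":0,"y":0,"z":0,"rx":0.012,"ry":0.108,"rz":0.004},{"claw":45,"x":0,"y":0,"z":0,"rx":0.012,"ry":0.108,"rz":0.004},{"claw":45,"x":0,"y":0,"z":0,"rx":0.012,"ry":0.108,"rz":0.004},{"claw":45,"x":0,"y":0,"z":0,"rx":0.012,"ry":0.106,"rz":0.004}]' 70
python3 -m crank '[{"claw":45,"x":0,"y":-6,"z":0,"rx":0,"ry":0,"rz":0.06},{"claw":45,"x":0,"y":-6,"z":0,"rx":0,"ry":0,"rz":0.1},{"claw":45,"x":0,"y":-6,"z":0,"rx":0,"ry":0,"rz":0.12},{"claw":45,"x":0,"y":-6,"z":0,"rx":0,"ry":0,"rz":0.12},{"claw":45,"x":0,"y":-6,"z":0,"rx":0,"ry":0,"rz":0.12}]' 70
python3 -m crank '[{"claw":45,"x":0,"y":-6,"z":0,"rx":0,"ry":0,"rz":0.12},{"claw":45,"x":0,"y":-6,"z":0,"rx":0,"ry":0,"rz":0.12},{"claw":45,"x":0,"y":-6,"z":0,"rx":0,"ry":0,"rz":0.12},{"claw":45,"x":0,"y":-6,"z":0,"rx":0,"ry":0,"rz":0.12},{"claw":45,"x":0,"y":-6,"z":0,"rx":0,"ry":0,"rz":0.12}]' 70
python3 - <<'E'
from k import *
s=ctrl.observe();print(s['eef_rot'])
L=[.532,.276]
delta(*pose(0,-60,L+[.11]))
zz=np.r_[.11,.092,.075,.06,.048,[.04]*20]
Pz=[pose(6*i,-60,L+[zz[i]]) for i in range(11)]
q=s['qpos']
for i,(p,A) in enumerate(Pz): q,e=ik(p,A,q); print(i,q,round(e,4))
for a,b in zip(Pz,Pz[1:]): print((a[1].T@(b[0]-a[0])*1000).round(1))
T=read_camera('top');S=read_camera('side')
for k in('top','side'):
    c=read_camera(k);print(k,[(np.round(q['uv']),round(q['score'],2),at(c,q['uv'],.017)) for q in finder.look_for('stone',k) if q['uv'][0]<300])
E
```

```text
time_s: 21.77
ee_pos: [0.6277, 0.3898, 0.183]
eef_rot: [[-0.898, -0.44, 0.005], [-0.44, 0.898, 0.003], [-0.006, 0.001, -1.0]]
ft_force: [1.2, 0.5, -1.1]
width: 0.644
grasp_force: 75.3
time_s: 22.18
ee_pos: [0.6356, 0.3609, 0.1808]
eef_rot: [[-0.998, 0.07, 0.007], [0.07, 0.998, 0.006], [-0.006, 0.006, -1.0]]
ft_force: [-0.0, 0.1, -2.0]
width: 0.644
grasp_force: 75.5
time_s: 22.6
ee_pos: [0.6266, 0.3326, 0.1808]
eef_rot: [[-0.784, 0.621, 0.007], [0.621, 0.784, 0.006], [-0.002, 0.009, -1.0]]
ft_force: [-0.1, 0.9, -1.7]
width: 0.647
grasp_force: 75.5
[[-0.784  0.621  0.007]
 [ 0.621  0.784  0.006]
 [-0.002  0.009 -1.   ]]
now [0.627 0.333 0.181] q [ 0.33   0.692  1.253  0.003  1.188 -0.572] t 22.6 w 0.6465599953746606 shift in current axes mm [ -51.1 -139.3   57.7] | after turn [ -98.7 -110.3   58.8] turn [0.009 0.    0.377]
0 [ 0.137  0.647  1.562 -0.     0.933 -0.387] 0.0
1 [ 0.188  0.654  1.583 -0.129  0.874 -0.254] 0.0
2 [ 0.242  0.667  1.601 -0.273  0.833 -0.102] 0.0
3 [ 0.297  0.686  1.614 -0.426  0.816  0.064] 0.0
4 [ 0.354  0.707  1.621 -0.576  0.826  0.229] 0.0
5 [ 0.41   0.73   1.622 -0.713  0.863  0.381] 0.0
6 [ 0.465  0.747  1.617 -0.824  0.926  0.503] 0.0
7 [ 0.517  0.771  1.608 -0.919  1.     0.607] 0.0
8 [ 0.567  0.801  1.595 -0.999  1.082  0.696] 0.0
9 [ 0.614  0.836  1.579 -1.067  1.169  0.769] 0.0
10 [ 0.656  0.877  1.56  -1.124  1.259  0.83 ] 0.0
[1.8 0.  7.9]
[ 3.6 -0.   6.8]
[ 4.9 -0.   4.6]
[5.5 0.  1.3]
[ 5.  -0.  -2.8]
[  1.8   0.  -10.1]
[  1.8   0.  -10.1]
[  1.8  -0.  -10.1]
[  1.8   0.  -10.1]
[  1.8  -0.  -10.1]
top [(array([123., 242.]), 0.87, array([0.556, 0.34 , 0.017]))]
side [(array([275., 451.]), 0.63, array([ 0.359, -0.662,  0.017])), (array([289., 142.]), 0.51, array([0.562, 0.32 , 0.017]))]
```

```bash
python3 -m crank '[{"claw":45,"x":0,"y":0,"z":0,"rx":0.003,"ry":0,"rz":0.094},{"claw":45,"x":0,"y":0,"z":0,"rx":0.003,"ry":0,"rz":0.094},{"claw":45,"x":0,"y":0,"z":0,"rx":0.003,"ry":0,"rz":0.094},{"claw":45,"x":0,"y":0,"z":0,"rx":0,"ry":0,"rz":0.094},{"claw":45,"x":-10,"y":-11,"z":0,"rx":0,"ry":0,"rz":0}]' 70
python3 -m crank '[{"claw":45,"x":-18,"y":-20,"z":5,"rx":0,"ry":0,"rz":0},{"claw":45,"x":-20,"y":-22,"z":15,"rx":0,"ry":0,"rz":0},{"claw":45,"x":-20,"y":-22,"z":20,"rx":0,"ry":0,"rz":0},{"claw":45,"x":-19,"y":-21,"z":15,"rx":0,"ry":0,"rz":0},{"claw":45,"x":-10,"y":-12,"z":4,"rx":0,"ry":0,"rz":0}]' 70
python3 - <<'E'
from k import *
delta(*pose(0,-60,[.532,.276,.11]))
E
```

```text
time_s: 23.32
ee_pos: [0.6231, 0.3215, 0.1811]
eef_rot: [[-0.507, 0.862, 0.003], [0.862, 0.507, 0.002], [-0.0, 0.004, -1.0]]
ft_force: [0.4, 0.3, -2.1]
width: 0.642
grasp_force: 75.4
time_s: 23.73
ee_pos: [0.5799, 0.192, 0.1196]
eef_rot: [[-0.507, 0.862, -0.005], [0.862, 0.507, -0.002], [0.001, -0.006, -1.0]]
ft_force: [-0.6, 0.6, -1.4]
width: 0.645
grasp_force: 75.4
now [0.58  0.192 0.12 ] q [ 0.138  0.651  1.56  -0.002  0.936 -0.392] t 23.7333 w 0.6446540071372627 shift in current axes mm [-0.3  0.5 -2.4] | after turn [-0.3  0.5 -2.4] turn [-0.006 -0.001  0.008]
```

```bash
python3 -m crank '[{"claw":45,"x":2,"y":0,"z":8,"rx":0,"ry":-0.105,"rz":0},{"claw":45,"x":3.5,"y":0,"z":7,"rx":0,"ry":-0.105,"rz":0},{"claw":45,"x":5,"y":0,"z":4.5,"rx":0,"ry":-0.105,"rz":0},{"claw":45,"x":5.5,"y":0,"z":1,"rx":0,"ry":-0.105,"rz":0},{"claw":45,"x":5,"y":0,"z":-3,"rx":0,"ry":-0.105,"rz":0}]' 70
python3 -m crank '[{"claw":45,"x":2,"y":0,"z":-10,"rx":0,"ry":-0.105,"rz":0},{"claw":45,"x":2,"y":0,"z":-10,"rx":0,"ry":-0.105,"rz":0},{"claw":45,"x":2,"y":0,"z":-10,"rx":0,"ry":-0.105,"rz":0},{"claw":45,"x":2,"y":0,"z":-10,"rx":0,"ry":-0.105,"rz":0},{"claw":45,"x":2,"y":0,"z":-10,"rx":0,"ry":-0.105,"rz":0}]' 70
python3 - <<'E'
from k import *
s=ctrl.observe();A=np.array(s['eef_rot']);print(np.array(s['qpos']),'lip',s['ee_pos']+A@[.097,0,.012],'tilt',np.degrees(np.arcsin(-A[2,0])))
E
```

```text
time_s: 24.15
ee_pos: [0.5734, 0.212, 0.0995]
eef_rot: [[-0.436, 0.862, 0.258], [0.744, 0.507, -0.435], [-0.506, 0.002, -0.863]]
ft_force: [-0.3, -0.6, -2.4]
width: 0.646
grasp_force: 75.3
time_s: 24.57
ee_pos: [0.5527, 0.2485, 0.1302]
eef_rot: [[-0.249, 0.861, 0.443], [0.427, 0.508, -0.748], [-0.869, 0.003, -0.494]]
ft_force: [0.5, 0.2, -2.2]
width: 0.64
grasp_force: 75.4
[ 0.664  0.881  1.553 -1.13   1.264  0.831] lip [0.534 0.281 0.04 ] tilt 60.39729474241171
```

```bash
for i in 1 2 3 4; do python3 -m crank '[{"claw":45,"x":0,"y":0,"z":0,"rx":0,"ry":0,"rz":0},{"claw":45,"x":0,"y":0,"z":0,"rx":0,"ry":0,"rz":0},{"claw":45,"x":0,"y":0,"z":0,"rx":0,"ry":0,"rz":0},{"claw":45,"x":0,"y":0,"z":0,"rx":0,"ry":0,"rz":0},{"claw":45,"x":0,"y":0,"z":0,"rx":0,"ry":0,"rz":0}]' 70; done | tail -6
python3 - <<'E'
from k import *
s=ctrl.observe();A=np.array(s['eef_rot']);p=np.array(s['ee_pos'])
X=lambda v:p+A@[-(v[0]-12)/1000,v[1]/1000,-(v[2]-14.4)/1000]   # scoop frame mm -> world
print('lip',X([-85,0,2]))
for k in('top','side'):
    c=read_camera(k)
    print(k,'exp lip',proj(c,X([-85,0,2])),'grip',proj(c,X([80,0,70])))
    for n in('scoop','scoop_grip','scoop_lip','stone'):print(n,[(np.round(q['uv']),round(q['score'],2)) for q in finder.look_for(n,k) if q['uv'][0]<300 and q['uv'][1]<400])
    for n in ('stone','scoop'):
      for q in finder.silhouettes(n,k):
        if q['uv'][0]<300 and q['uv'][1]<300:
            ys,xs=np.nonzero(q['mask']);print(n,'bbox',xs.min(),xs.max(),ys.min(),ys.max(),'exp corners',[proj(c,X(v)).round().tolist() for v in([-85,-28,0],[-85,28,0],[85,-20,86],[85,20,86],[85,-28,0])] if n=='scoop' else at(c,q['uv'],.017))
E
```

```text
time_s: 26.23
ee_pos: [0.5523, 0.2463, 0.1293]
eef_rot: [[-0.251, 0.862, 0.439], [0.429, 0.506, -0.749], [-0.868, 0.0, -0.497]]
ft_force: [0.3, -0.1, -1.8]
width: 0.643
grasp_force: 75.6
lip [0.533 0.279 0.039]
top exp lip [142.936 250.119] grip [129.194 229.431]
scoop [(array([141., 229.]), 0.85)]
scoop_grip [(array([145., 228.]), 0.73)]
scoop_lip [(array([144., 232.]), 0.77)]
stone [(array([121., 244.]), 0.58)]
stone bbox 118 136 233 249 exp corners [0.557 0.346 0.017]
scoop bbox 121 163 209 262 exp corners [[148.0, 260.0], [139.0, 240.0], [126.0, 238.0], [119.0, 223.0], [163.0, 231.0]]
side exp lip [282.329 146.051] grip [282.747 103.109]
scoop [(array([285., 121.]), 0.73)]
scoop_grip [(array([288., 124.]), 0.9)]
scoop_lip [(array([286., 122.]), 0.91)]
stone [(array([280., 152.]), 0.21)]
stone bbox 284 298 134 147 exp corners [0.582 0.338 0.017]
scoop bbox 272 302 98 150 exp corners [[276.0, 150.0], [289.0, 143.0], [275.0, 101.0], [285.0, 95.0], [290.0, 125.0]]
scoop bbox 284 298 133 148 exp corners [[276.0, 150.0], [289.0, 143.0], [275.0, 101.0], [285.0, 95.0], [290.0, 125.0]]
```

Held for 1.7 s at 60° with the lip at z 39 mm. The scoop hasn't slipped in the grip, and the stone lies in the tray. Now I level and go back to the mat.

```bash
python3 -m crank '[{"claw":45,"x":-10,"y":0,"z":-6,"rx":0,"ry":0.05,"rz":0},{"claw":45,"x":-16,"y":0,"z":-10,"rx":0,"ry":0.1,"rz":0},{"claw":45,"x":-14,"y":0,"z":-12,"rx":0,"ry":0.105,"rz":0},{"claw":45,"x":-8,"y":0,"z":-10,"rx":0,"ry":0.105,"rz":0},{"claw":45,"x":0,"y":0,"z":0,"rx":0,"ry":0.105,"rz":0}]' 70
python3 -m crank '[{"claw":45,"x":0,"y":0,"z":0,"rx":0,"ry":0.105,"rz":0},{"claw":45,"x":0,"y":0,"z":0,"rx":0,"ry":0.105,"rz":0},{"claw":45,"x":0,"y":0,"z":0,"rx":0,"ry":0.105,"rz":0},{"claw":45,"x":0,"y":0,"z":0,"rx":0,"ry":0.105,"rz":0},{"claw":45,"x":0,"y":0,"z":0,"rx":0,"ry":0.105,"rz":0}]' 70
python3 - <<'E'
from k import *
delta([.585,-.0145,.06],down(85.1))
E
```

```text
time_s: 27.35
ee_pos: [0.5524, 0.2497, 0.1949]
eef_rot: [[-0.421, 0.861, 0.284], [0.721, 0.508, -0.471], [-0.55, 0.007, -0.835]]
ft_force: [0.1, -0.1, -2.2]
width: 0.645
grasp_force: 75.3
time_s: 27.77
ee_pos: [0.5509, 0.2482, 0.1921]
eef_rot: [[-0.506, 0.862, 0.029], [0.861, 0.507, -0.048], [-0.057, 0.001, -0.998]]
ft_force: [-0.0, 0.7, -2.6]
width: 0.644
grasp_force: 75.3
now [0.551 0.248 0.192] q [ 0.266  0.544  1.531 -0.063  1.052 -0.235] t 27.7667 w 0.6436021453266498 shift in current axes mm [-235.9 -103.9  145.6] | after turn [ -56.4 -258.8  132.1] turn [-0.026  0.053 -0.953]
```

```bash
python3 -m crank '[{"claw":45,"x":0,"y":0,"z":0,"rx":0,"ry":0.057,"rz":0},{"claw":45,"x":0,"y":0,"z":0,"rx":0,"ry":0,"rz":-0.12},{"claw":45,"x":0,"y":0,"z":0,"rx":0,"ry":0,"rz":-0.12},{"claw":45,"x":0,"y":0,"z":0,"rx":0,"ry":0,"rz":-0.12},{"claw":45,"x":0,"y":0,"z":0,"rx":0,"ry":0,"rz":-0.12}]' 70 >/dev/null
python3 -m crank '[{"claw":45,"x":0,"y":0,"z":0,"rx":0,"ry":0,"rz":-0.12},{"claw":45,"x":0,"y":0,"z":0,"rx":0,"ry":0,"rz":-0.12},{"claw":45,"x":0,"y":0,"z":0,"rx":0,"ry":0,"rz":-0.12},{"claw":45,"x":0,"y":0,"z":0,"rx":0,"ry":0,"rz":-0.113},{"claw":45,"x":-2,"y":-10,"z":0,"rx":0,"ry":0,"rz":0}]' 70
python3 -m crank '[{"claw":45,"x":-5,"y":-22,"z":0,"rx":0,"ry":0,"rz":0},{"claw":45,"x":-6,"y":-28,"z":0,"rx":0,"ry":0,"rz":0},{"claw":45,"x":-7,"y":-30,"z":0,"rx":0,"ry":0,"rz":0},{"claw":45,"x":-7,"y":-30,"z":0,"rx":0,"ry":0,"rz":0},{"claw":45,"x":-7,"y":-30,"z":0,"rx":0,"ry":0,"rz":0}]' 70 >/dev/null
python3 -m crank '[{"claw":45,"x":-7,"y":-30,"z":5,"rx":0,"ry":0,"rz":0},{"claw":45,"x":-6,"y":-30,"z":15,"rx":0,"ry":0,"rz":0},{"claw":45,"x":-5,"y":-26,"z":25,"rx":0,"ry":0,"rz":0},{"claw":45,"x":-3,"y":-16,"z":25,"rx":0,"ry":0,"rz":0},{"claw":45,"x":-1,"y":-7,"z":25,"rx":0,"ry":0,"rz":0}]' 70
python3 - <<'E'
from k import *
delta([.585,-.0145,.0184],down(85.1))
E
```

```text
time_s: 28.6
ee_pos: [0.5514, 0.2388, 0.1909]
eef_rot: [[-0.997, 0.083, 0.001], [0.083, 0.997, -0.004], [-0.001, -0.004, -1.0]]
ft_force: [0.2, 0.1, -1.8]
width: 0.643
grasp_force: 75.2
time_s: 29.43
ee_pos: [0.5849, -0.0189, 0.0965]
eef_rot: [[-0.996, 0.093, 0.003], [0.093, 0.996, -0.005], [-0.004, -0.005, -1.0]]
ft_force: [-0.4, -0.1, -1.2]
width: 0.647
grasp_force: 75.3
now [ 0.585 -0.019  0.097] q [-0.221  0.656  1.647 -0.006  0.834 -1.695] t 29.4333 w 0.6465663019610488 shift in current axes mm [ 0.6  4.7 78.1] | after turn [ 0.3  4.4 78.1] turn [-0.005  0.004 -0.007]
```

```bash
python3 -m crank '[{"claw":45,"x":0,"y":2,"z":15,"rx":-0.005,"ry":0.003,"rz":-0.006},{"claw":45,"x":0,"y":2,"z":20,"rx":0,"ry":0,"rz":0},{"claw":45,"x":0,"y":0,"z":18,"rx":0,"ry":0,"rz":0},{"claw":45,"x":0,"y":0,"z":10,"rx":0,"ry":0,"rz":0},{"claw":45,"x":0,"y":0,"z":4,"rx":0,"ry":0,"rz":0}]' 70
python3 -m crank '[{"claw":45,"x":0,"y":0,"z":2,"rx":0,"ry":0,"rz":0},{"claw":45,"x":0,"y":0,"z":0,"rx":0,"ry":0,"rz":0},{"claw":45,"x":0,"y":0,"z":0,"rx":0,"ry":0,"rz":0},{"claw":45,"x":0,"y":0,"z":0,"rx":0,"ry":0,"rz":0},{"claw":45,"x":0,"y":0,"z":0,"rx":0,"ry":0,"rz":0}]' 70
python3 - <<'E'
from k import *
delta([.585,-.0145,.0184],down(85.1))
for k in ('wrist','top','side'):
    cc=read_camera(k)
    for n,z in (('mat',.004),('scoop',.058)):
        for q in finder.silhouettes(n,k)[:1]:
            ct=max(cv2.findContours(q['mask'].astype(np.uint8),0,2)[0],key=cv2.contourArea)
            w=np.array([at(cc,p,z)[:2] for p in ct[:,0].astype(float)],np.float32)
            print(k,n,round(q['score'],2),cv2.minAreaRect(w*1000))
E
```

```text
time_s: 29.85
ee_pos: [0.5834, -0.0113, 0.0283]
eef_rot: [[-0.997, 0.083, -0.004], [0.083, 0.997, 0.002], [0.005, 0.002, -1.0]]
ft_force: [-0.5, 0.9, -2.1]
width: 0.645
grasp_force: 75.3
time_s: 30.27
ee_pos: [0.5856, -0.011, 0.0289]
eef_rot: [[-0.997, 0.081, 0.001], [0.081, 0.997, 0.002], [-0.001, 0.002, -1.0]]
ft_force: [-0.6, 0.2, -1.7]
width: 0.64
grasp_force: 75.3
now [ 0.586 -0.011  0.029] q [-0.21   0.766  1.67   0.003  0.704 -1.702] t 30.2667 w 0.6398499690769401 shift in current axes mm [ 0.3 -3.6 10.5] | after turn [ 0.3 -3.6 10.5] turn [0.002 0.001 0.004]
wrist mat 0.67 ((543.2413330078125, -7.967079162597656), (148.50169372558594, 147.65589904785156), 85.77476501464844)
wrist scoop 0.7 ((552.1525268554688, -7.9398040771484375), (56.42091751098633, 124.3341293334961), 86.08088684082031)
top mat 0.61 ((574.0823974609375, -13.7459716796875), (149.11087036132812, 213.38706970214844), 85.18355560302734)
top scoop 0.87 ((531.0117797851562, -11.08237075805664), (60.77705001831055, 94.52681732177734), 86.35759735107422)
side mat 0.84 ((572.4116821289062, -14.741935729980469), (151.20950317382812, 210.2324981689453), 85.29376220703125)
side scoop 0.92 ((575.2098388671875, -18.44000244140625), (126.92097473144531, 180.10719299316406), 85.04503631591797)
```

```bash
python3 -m crank '[{"claw":45,"x":0,"y":-1.5,"z":4,"rx":0,"ry":0,"rz":0},{"claw":45,"x":0,"y":0,"z":3,"rx":0,"ry":0,"rz":0},{"claw":45,"x":0,"y":0,"z":1.5,"rx":0,"ry":0,"rz":0},{"claw":45,"x":0,"y":0,"z":0,"rx":0,"ry":0,"rz":0},{"claw":45,"x":0,"y":0,"z":0,"rx":0,"ry":0,"rz":0}]' 70
python3 -m crank '[{"claw":45,"x":0,"y":0,"z":1,"rx":0,"ry":0,"rz":0},{"claw":45,"x":0,"y":0,"z":1,"rx":0,"ry":0,"rz":0},{"claw":45,"x":0,"y":0,"z":0,"rx":0,"ry":0,"rz":0},{"claw":45,"x":0,"y":0,"z":0,"rx":0,"ry":0,"rz":0},{"claw":45,"x":0,"y":0,"z":0,"rx":0,"ry":0,"rz":0}]' 70
```

```text
time_s: 31.13
ee_pos: [0.5846, -0.0124, 0.0191]
eef_rot: [[-0.997, 0.081, -0.001], [0.081, 0.997, 0.002], [0.001, 0.002, -1.0]]
ft_force: [0.1, -0.5, -1.4]
width: 0.642
grasp_force: 75.4
time_s: 31.55
ee_pos: [0.5849, -0.0124, 0.0185]
eef_rot: [[-0.997, 0.081, 0.0], [0.081, 0.997, 0.002], [0.0, 0.002, -1.0]]
ft_force: [-1.4, 0.5, 5.1]
width: 0.638
grasp_force: 76.0
```

Contact at the expected height. I release, rise and check.

```bash
python3 -m crank '[{"claw":45,"x":0,"y":0,"z":-0.7,"rx":0,"ry":0,"rz":0},{"claw":65,"x":0,"y":0,"z":0,"rx":0,"ry":0,"rz":0},{"claw":85,"x":0,"y":0,"z":0,"rx":0,"ry":0,"rz":0},{"claw":85,"x":0,"y":0,"z":0,"rx":0,"ry":0,"rz":0},{"claw":85,"x":0,"y":0,"z":0,"rx":0,"ry":0,"rz":0}]' 70
python3 -m crank '[{"claw":85,"x":0,"y":0,"z":-8,"rx":0,"ry":0,"rz":0},{"claw":85,"x":0,"y":0,"z":-15,"rx":0,"ry":0,"rz":0},{"claw":85,"x":0,"y":0,"z":-20,"rx":0,"ry":0,"rz":0},{"claw":85,"x":0,"y":0,"z":-25,"rx":0,"ry":0,"rz":0},{"claw":85,"x":0,"y":0,"z":-30,"rx":0,"ry":0,"rz":0}]' 70
python3 -m crank '[{"claw":85,"x":0,"y":0,"z":-30,"rx":0,"ry":0,"rz":0},{"claw":85,"x":0,"y":0,"z":-30,"rx":0,"ry":0,"rz":0},{"claw":85,"x":0,"y":0,"z":-20,"rx":0,"ry":0,"rz":0},{"claw":85,"x":-10,"y":0,"z":-5,"rx":0,"ry":0,"rz":0},{"claw":85,"x":0,"y":0,"z":0,"rx":0,"ry":0,"rz":0}]' 70
python3 - <<'E'
from k import *
for k in ('wrist','top','side'):
    cc=read_camera(k)
    for n,z in (('mat',.004),('scoop',.049),('stone',.028)):
        for q in finder.silhouettes(n,k)[:1 if n!='stone' else 6]:
            ct=max(cv2.findContours(q['mask'].astype(np.uint8),0,2)[0],key=cv2.contourArea)
            w=np.array([at(cc,p,z)[:2] for p in ct[:,0].astype(float)],np.float32)
            if n!='stone' or w[:,1].mean()>-.2: print(k,n,round(q['score'],2),cv2.minAreaRect(w*1000))
    print([(x,[at(cc,r['uv'],0)[:2].round(3).tolist() for r in finder.look_for(x,k)]) for x in('sherd_a','brush')])
E
```

```text
time_s: 31.97
ee_pos: [0.5849, -0.0124, 0.0181]
eef_rot: [[-0.997, 0.081, -0.0], [0.081, 0.997, 0.002], [0.0, 0.002, -1.0]]
ft_force: [0.1, -0.0, 0.5]
width: 0.997
grasp_force: 0.0
time_s: 32.38
ee_pos: [0.5838, -0.0124, 0.1164]
eef_rot: [[-0.997, 0.081, -0.003], [0.081, 0.997, 0.003], [0.004, 0.002, -1.0]]
ft_force: [0.8, -0.6, -0.5]
width: 0.995
grasp_force: 0.0
time_s: 32.8
ee_pos: [0.5978, -0.0141, 0.2046]
eef_rot: [[-0.997, 0.081, 0.008], [0.081, 0.997, 0.0], [-0.008, 0.001, -1.0]]
ft_force: [-0.5, -0.7, 0.3]
width: 0.995
grasp_force: 0.0
wrist mat 0.95 ((570.5110473632812, -9.81195068359375), (150.1737060546875, 209.09352111816406), 85.74691009521484)
wrist scoop 0.58 ((581.8173828125, -11.076889038085938), (55.34528732299805, 186.1639862060547), 86.4152603149414)
[('sherd_a', [[0.752, 0.082], [0.435, -0.088]]), ('brush', [[0.772, -0.08]])]
top mat 0.9 ((573.8720092773438, -11.992202758789062), (153.011962890625, 212.80361938476562), 85.99466705322266)
top scoop 0.9 ((560.837890625, -12.295082092285156), (60.933349609375, 153.59423828125), 86.12470245361328)
top stone 0.64 ((560.0297241210938, 330.6961669921875), (85.92257690429688, 37.82449722290039), 30.3850154876709)
[('sherd_a', [[0.389, 0.105], [0.402, -0.098]]), ('brush', [[0.764, -0.103], [0.56, 0.34]])]
side mat 0.81 ((571.9896240234375, -14.0621337890625), (153.0264434814453, 214.8375244140625), 85.60476684570312)
side scoop 0.92 ((579.1305541992188, -32.432395935058594), (201.0401153564453, 118.84052276611328), 7.902014255523682)
side stone 0.73 ((557.8871459960938, 319.13104248046875), (89.72533416748047, 48.514503479003906), 29.9243221282959)
[('sherd_a', [[0.403, -0.077], [0.393, 0.114], [0.748, 0.1]]), ('brush', [])]
```

```bash
python3 -c "
from rig import ctrl
print(ctrl.job_done())"
```

```text
the job is handed in; nothing more can be done
None
```

The job is handed in at about 33 s: the stone lies flat in the orange tray and the scoop stands level in the middle of the mat, but the stone slid out early, at a tilt of up to about 40°. The wrist reached its limit there, so I turned the scoop, tipped it to 60° with the lip 39 mm above the table inside the tray, and held that for 1.7 s with the scoop already empty.

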